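# Load and lock the hall key box

### The job

Use the flat letter opener to lever up the lid of the key box and swing the lid open, lay the opener back on its cork mat, and put every black key fob lying on the shelf into the box. Then shut the lid fully and turn the lock collar so that its tongue lies over the lid, in line with the locked mark. Leave the other things on the shelf where they are.

Things in the scene. Friction and masses are not known exactly. Their poses are not given: they have to be found in the camera images.
- keybox: Grey metal key box, fixed. Origin under the middle of its lidded part; x points from the front (pry slot) to the hinge, y to the lock deck, z up. Lidded part 130 (x) x 176 (y) mm, walls 8 mm, floor 6 mm thick, rim 55 mm high, inside 114 x 160 mm. Beside it the lock deck, a solid block at y = 90 to 170 mm, 63 mm high, carries the collar.
- lid (a joint): Hinge of the box's flat aluminium lid (130 x 176 x 8 mm, 0.12 kg, no handle; shut, its underside is 55 mm above the shelf and its front edge flush with the box). 0 = shut, grows as it opens up about the box's +x edge, 1.95 = end stop, leaning back; 1.3 and more is open. Stiff hinge (0.1 N m friction): it stays where it is left.
- lid_hinge (a point): Middle of the lid's hinge line (fixed to the box), 55 mm above the shelf; the hinge runs along the box's y.
- lid_edge (a point): Middle of the lid's free front edge, on its underside, 130 mm from the hinge; moves with the lid.
- slot (a point): Mouth of the pry slot: its centre, on the outer face of the front wall, 48 mm above the shelf. The slot is 96 mm wide and 14 mm high (41 to 55 mm above the shelf), right under the lid; the wall is 8 mm thick. A blade goes in along the box's +x.
- collar (a joint): Angle of the captive lock collar about its upright axis, counter-clockwise from above. At 0 its tongue points to the box's front (-x): unlocked. At 1.571 the tongue lies over the lid, pointing along the box's -y in line with the locked mark: locked. It turns freely from -0.3 to 2.2 with slight friction (0.05 N m) and no click at the mark.
- collar_axis (a point): Point on the collar's axis, 80 mm above the shelf (17 mm above the deck). The collar is a knurled steel ring 57 mm across, from 64 to 92 mm above the shelf; grip it across its diameter from above, fingers clear of the tongue (16 mm wide, 65 to 73 mm above the shelf).
- tongue_tip (a point): End of the collar's tongue, 66 mm from the collar's axis; turns with the collar.
- locked_mark (a point): The dark raised line on the lid, 6 mm wide and 50 mm long, that runs along the box's y towards the collar's axis; this point lies at its end next to the collar and is fixed to the box.
- opener: Letter opener 185 mm long: dark wooden handle 95 x 20 mm, 24 mm high (x = -90 to 5 mm), and a flat steel blade 90 x 20 x 4 mm (x = 5 to 95 mm, 10 to 14 mm above its underside). Origin on the underside near the handle's front end, x towards the blade's tip, z up. 0.12 kg.
- opener_grip (a point): Middle of the handle's thickness 25 mm behind the opener's origin: a good place to grip.
- opener_tip (a point): Middle of the blade's end.
- mat: Flat cork mat 240 (x) by 110 (y) by 4 mm fixed on the shelf, where the opener lies and belongs. Origin under its centre.
- fob1: Black plastic key fob 70 x 32 x 18 mm, three grey buttons on top and a small steel eye at its +x end; origin under its centre, x along its length, lying flat at the start. 0.06 kg. May be absent.
- fob2: Black plastic key fob 70 x 32 x 18 mm, three grey buttons on top and a small steel eye at its +x end; origin under its centre, x along its length, lying flat at the start. 0.06 kg. May be absent.
- fob3: Black plastic key fob 70 x 32 x 18 mm, three grey buttons on top and a small steel eye at its +x end; origin under its centre, x along its length, lying flat at the start. 0.06 kg. May be absent.
- fob4: Black plastic key fob 70 x 32 x 18 mm, three grey buttons on top and a small steel eye at its +x end; origin under its centre, x along its length, lying flat at the start. 0.06 kg. May be absent.
- yellow_clip: Yellow plastic spring clip 85 x 22 x 21 mm. Leave alone.
- sun_clip: Aluminium sunglasses clip with spring jaws, 83 x 16 x 17 mm. Leave alone.
- key_bowl: Stainless steel key bowl 110 mm across, 50 mm high. Leave alone.
- pen_cup: White ceramic pen cup 76 mm across, 100 mm high. Leave alone.
- glasses_case: Grey sunglasses case 65 x 160 x 45 mm. Leave alone.
- tape_measure: Grey tape measure 66 x 36 x 62 mm. Leave alone.
- torch: Aluminium torch 130 mm long, 40 mm across its head, lying. Leave alone.
Mind the look-alikes: they are no part of the job. Leave any green, red or white look-alike of the fob4 alone.

How it is judged:
By the outcome, as a careful person would: the job done as asked, in the order asked, and still so for the second after the job is handed in, with the robot touching nothing.
Of fob1, fob2, fob3, fob4 only 2 to 4 are there at a start; the rules pass over those that are not, and their reading is None.
At some moment in a run one of fob1, fob2, fob3, fob4 may be knocked a few centimetres aside while the robot is not near it.
It also fails if it takes over 210 s, if anything falls off the work surface, if the arm or the gripper's body presses on something with over 40 N, if the wrist force passes 120 N, or if a joint passes its speed limit or range.

### The arm

A 6-joint arm with a two-finger parallel gripper is mounted at the origin on the work surface. World frame = base frame: x ahead of the robot, y to its left, z up, the work surface at z = 0. Lengths are in m, angles in rad, forces in N, time in s.
With the tool pointing down it reaches from about 0.375 to 0.925 m from the base axis. Payload 5.7 kg.
Tool frame: the origin (TCP) lies between the finger pads; the fingertips stand 14 mm ahead of it and the grasp point (between the pads) lies 5 mm behind it; z points along the fingers, y is the line along which they close (so a half turn about z gives the same grasp; the last joint's range is limited). The gripper opens to 88 mm and grips with 3 to 60 N. Pads are 20 mm wide; open, the fingers measure 115 mm over their backs; the gripper's body (75 mm by 178 mm) begins 61 mm behind the grasp point.
Start: joints at [-1.22, 0.359, 1.51, -0, 1.272, -0.115], TCP at [0.269, -0.536, 0.237] pointing down, gripper open.
Joint ranges: [-2.97, 2.97], [-1.01, 2.36], [0.21, 2.38], [-0.96, 4.11], [0.2, 2.71], [-2.98, 2.98]. Speed limits (rad/s): [2.39, 2.39, 3.14, 3.14, 3.14, 3.14].

### API

Orientations are given as a rotation vector (axis times angle).
In Python, from rig import robot gives the robot as it stands.
- The arm moves only by the tool drive_tool, never from a script. Its argument "plan" is a list of rows, each an object with "jaw": the finger opening in mm, from 0 to 87.8; "dp": the shift along the world's x, y, z in units of 200 mm (1.0 is 200 mm), a list of three; "yaw": the turn about the world's z in units of pi rad (1.0 is pi rad). In form: [{"jaw": jaw, "dp": [x, y, z], "yaw": yaw}, ...]. A call has 1 to 20 rows; each row shifts and turns the commanded pose from where the row before left it; what a row does not reach is not made up. A row lasts 1/12 s, in which the tool goes at most 41.7 mm and 7.16 degrees, less where a joint would pass 70% of its speed; a pose out of reach is approached as far as the arm can. A call with a number of a shift or a turn outside -1 to 1 is refused whole. A call with a gripper value outside its range is refused whole. The fingers move at their own pace and stop on an object; "grip_force" is the grip in N (left out, the last holds). Time passes only in rows, so rows that do not move let the fingers close. It gives the time, the measured TCP pose, the force, the opening and the grip force at its end, in the units of the state.
- robot.state(): the state, without advancing time (a new reading comes with each control period).
- robot.get_image(name): name is "side" or "top" or "wrist"; returns a dict with "image" (420x560x3 uint8, blue, green, red), "vfov" (degrees; the focal length in pixels is half the picture's height over the tangent of half this angle, whatever the lens; pixels are square), "cx", "cy" (the principal point, pixels), "R" (3x3) and "t" (3): a world point X has camera coordinates R X + t. Camera axes: x right, y down, z forward; pixel columns grow to the right and rows downward; lengths in m; the calibration is good to about 2 mm. A picture is of the moment at which its call begins. There is no depth.
- robot.sign_off(): hands the job in; it is judged then, once.
The state is a dict: "time": time; "joint_pos": joint angles; "joint_velocities": joint speeds; "tau": joint torques, N m; "position": TCP position; "tool_rot": TCP orientation; "wrist_force": force on the tool from outside, world axes, zero at the start; "wrist_torque": the same for the moment, N m; "finger_gap": opening from 0.0 (shut) to 1.0 (fully open); "grip_force": force on a finger pad.
Only numpy, scipy, OpenCV 4.12 (cv2) and the standard library are available. Lean on these libraries where they do the work, as an engineer would, in place of code of your own. Each camera call takes 0.05 s, during which the arm holds its last target. There are 200 camera calls.

## Working session

There is one attempt and no reset: what is moved stays moved. The work goes in short steps, Python scripts to look and compute and a tool call to move; the robot and the scene stay as the last step left them, time stands still between calls to the robot, and variables do not carry over. Pictures are saved under pics/ and viewed, at most 17 in all, crops included, and the job is handed in when it is done.

Besides the shell and the picture viewer there is one more tool, called in YAML: its name, and indented under it one key for each argument. drive_tool: Moves the arm, as the interface text tells. Shifts and turns lie within -1 to 1; 1 stands for 200 mm of shift or pi rad of turn. Its arguments: {"type":"object","properties":{"plan":{"type":"array"},"grip_force":{"type":"number"}},"required":["plan"]}

```bash
ls; mkdir -p pics
cat > h.py <<'E'
import numpy as np, cv2
from rig import robot
def cam(n):
    d=robot.get_image(n); d['f']=d['image'].shape[0]/2/np.tan(np.radians(d['vfov'])/2); d['R']=np.array(d['R']);d['t']=np.array(d['t']); return d
def ray(d,u,v):
    c=np.array([(u-d['cx'])/d['f'],(v-d['cy'])/d['f'],1.]); o=-d['R'].T@d['t']; return o,d['R'].T@c
def plane(d,u,v,z):
    o,r=ray(d,u,v); return o+r*(z-o[2])/r[2]
def proj(d,X):
    c=d['R']@np.array(X)+d['t']; return c[:2]/c[2]*d['f']+[d['cx'],d['cy']]
def tri(*a):
    A=np.zeros((3,3));b=np.zeros(3)
    for d,u,v in a:
        o,r=ray(d,u,v); r=r/np.linalg.norm(r);P=np.eye(3)-np.outer(r,r);A+=P;b+=P@o
    return np.linalg.solve(A,b)
E
python3 - <<'E'
from h import *
for n in ['top','side','wrist']:
    d=cam(n); cv2.imwrite(f'pics/{n}0.png',cv2.resize(d['image'],(800,600),interpolation=cv2.INTER_CUBIC)); np.save(f'{n}0.npy',d,allow_pickle=True)
    print(n,d['f'],d['cx'],d['cy'],(-d['R'].T@d['t']).round(3),d['R'].round(3).tolist())
print(robot.state())
E
```

```text
pics
top 470.54661090455903 277.2369992616072 211.78586606111327 [ 0.348 -0.012  1.299] [[-0.028, -0.999, -0.016], [-0.988, 0.03, -0.152], [0.152, 0.011, -0.988]]
side 545.6934724914304 288.98448574544494 210.57073228899762 [ 0.343 -1.286  0.87 ] [[0.988, -0.157, -0.003], [-0.084, -0.513, -0.855], [0.133, 0.844, -0.519]]
wrist 298.47127133347243 275.76520136868936 212.15467164742864 [ 0.341 -0.5    0.382] [[0.45, -0.893, -0.0], [-0.855, -0.43, 0.29], [-0.259, -0.13, -0.957]]
{'time': 0.15, 'joint_pos': array([-1.22010039e+00,  3.59373026e-01,  1.51116932e+00, -1.07810606e-05,
        1.27250420e+00, -1.15096507e-01]), 'joint_velocities': array([ 0.00038721, -0.00148142, -0.00210535, -0.00113308,  0.00058823,
       -0.0004292 ]), 'tau': array([ 9.62113836e-05, -5.15760291e+01, -2.71008343e+01,  6.73564011e-02,
        3.06320493e-02, -7.95770643e-05]), 'position': array([ 0.26929398, -0.53560206,  0.23598827]), 'tool_rot': array([-3.05537123e+00, -7.24740547e-01,  2.84346673e-04]), 'wrist_force': array([-0.07738279,  0.60688316,  0.08108893]), 'wrist_torque': array([-0.02311563,  0.05844184,  0.003449  ]), 'grip_force': 0.0, 'finger_gap': 0.999982936971035}
```

View pics/top0.png

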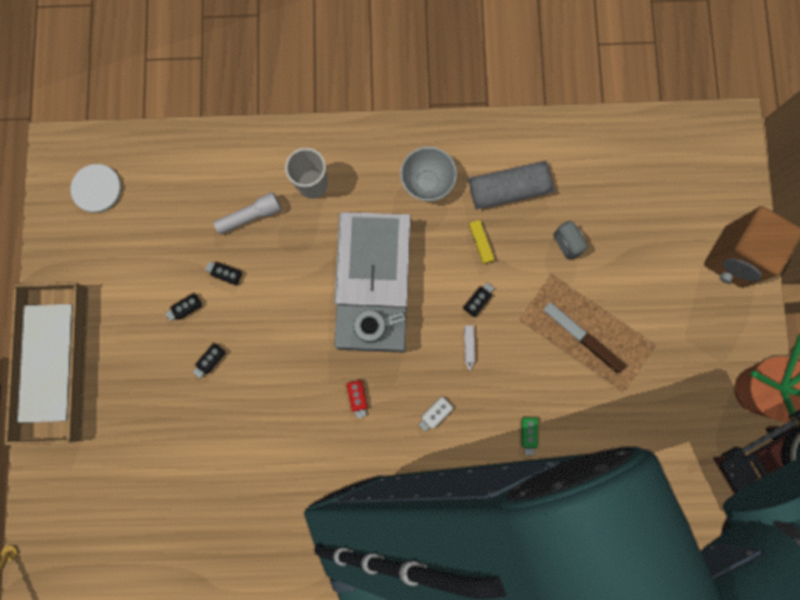

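View pics/side0.png

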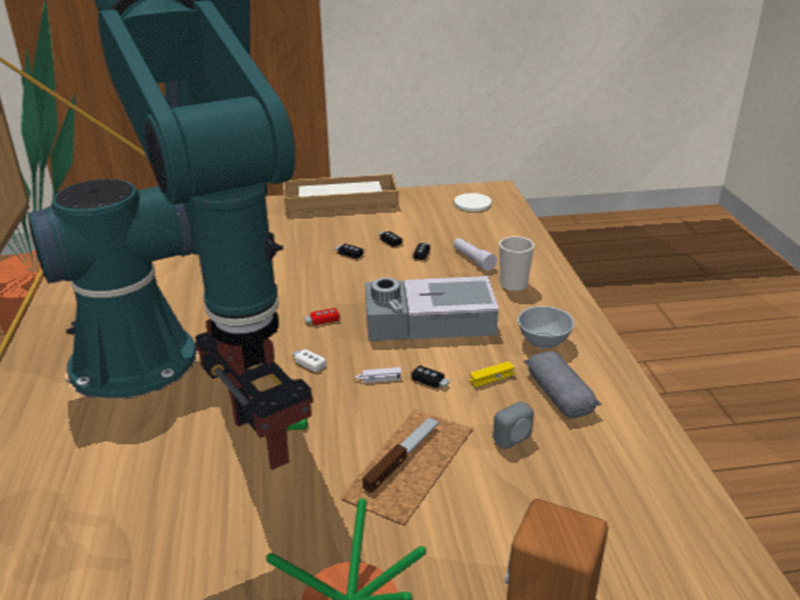

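The top view shows the box at about (372,280), with the deck and collar at (370,325) and the tongue pointing right. The box front therefore faces world −y. The opener lies on its mat at (585,335).

Candidates for the fobs (top view pixels):
- **Black, eye and three buttons:** (225,272), (185,307), (209,360) and (479,300). These fit the description.
- **Look-alikes to leave alone:** red (357,398), white (437,413), green (530,434).

```bash
cat > m.py <<'E'
from h import *
def comps(mask,lo,hi,box=None):
    n,l,s,c=cv2.connectedComponentsWithStats(mask.astype(np.uint8)); out=[]
    for i in range(1,n):
        if lo<=s[i,4]<=hi:
            ct=cv2.findContours((l==i).astype(np.uint8),cv2.RETR_EXTERNAL,cv2.CHAIN_APPROX_NONE)[0][0]
            out.append((s[i,4],c[i],ct))
    return out
def hsv(d): return cv2.cvtColor(d['image'],cv2.COLOR_BGR2HSV)
def rectw(d,ct,z):
    """contour -> world plane -> min area rect (mm centre, size, angle of long side deg)"""
    p=np.array([plane(d,u,v,z)[:2] for u,v in ct[:,0]+0.0])*1000
    (c,(w,h),a)=cv2.minAreaRect(p.astype(np.float32))
    if w<h: w,h,a=h,w,a+90
    return np.round(c,1),round(w,1),round(h,1),round((a+90)%180-90,1)
E
python3 - <<'E'
from m import *
ims={}
for n in ['top','side']:
    d=np.load(f'{n}0.npy',allow_pickle=True).item(); H=hsv(d); im=d['image'].copy(); g=im.max(2)
    black=(g<60); 
    print(n,'black')
    for a,c,ct in comps(black,60,500): print(a,c.round(1),*rectw(d,ct,0.018)); cv2.drawContours(im,[ct],-1,(0,255,0),1)
    grey=(H[...,1]<60)&(g>60)
    print('grey')
    for a,c,ct in comps(cv2.morphologyEx(grey.astype(np.uint8),cv2.MORPH_OPEN,np.ones((3,3))),80,9000): print(a,c.round(1),*rectw(d,ct,0.063 if a>2000 else .016)); cv2.drawContours(im,[ct],-1,(0,0,255),1)
    brown=(g<105)&(g>=35)&(H[...,1]>110)
    print('brown')
    for a,c,ct in comps(brown,100,900): print(a,c.round(1),*rectw(d,ct,0.028)); cv2.drawContours(im,[ct],-1,(255,0,255),1)
    ims[n]=im
t=cv2.resize(ims['top'][140:290,200:470],None,fx=2.96,fy=2.96,interpolation=cv2.INTER_CUBIC)[:, :800]
cv2.imwrite('pics/c1.png',t)
E
```

```text
top black
187 [518.2 189.2] [ 587.2 -663. ] 70.4 24.4 60.2
145 [158.4 191.2] [613.8 332.1] 56.1 27.7 68.2
148 [334. 211.] [ 543.1 -153.6] 53.5 27.8 -40.5
156 [130.6 214.5] [551.  409.1] 55.0 29.9 -59.9
99 [258.1 227.3] [504.8  56.3] 27.7 27.4 -1.3
159 [147.5 250.9] [448.7 360.5] 54.5 29.7 -40.1
grey
1192 [299.6 121.4] [803.4 -68.1] 110.8 109.6 88.0
772 [214.8 120.1] [814.4 175.2] 98.9 80.1 -0.7
1277 [357.5 129.3] [ 774.8 -230.8] 161.6 66.3 -78.6
970 [ 66.6 131.4] [795.9 596.9] 101.9 97.9 88.1
540 [174.  149.1] [732.9 293.8] 133.9 41.9 -67.7
4721 [260.1 196. ] [582.2  47.3] 261.1 136.7 -4.1
384 [399.1 167.3] [ 660.5 -340.8] 67.7 51.2 27.0
2883 [ 30.8 254. ] [447.5 656.2] 217.7 93.8 0.0
265 [395.2 224.7] [ 500.1 -319.1] 92.1 21.8 46.4
207 [328.2 242.1] [ 456.9 -134.9] 79.4 19.0 -2.5
300 [305.  289.4] [330.9 -64.9] 70.2 32.0 -47.1
81 [237.  389.5] [ 80.4 119.9] 33.2 22.7 -6.4
103 [257.4 394.2] [66. 66.] 37.3 26.1 -1.4
131 [285.  401.3] [46.9 -6.4] 42.1 31.2 -1.7
brown
204 [19.3 53.2] [1069.   758.8] 264.6 61.2 -0.3
203 [59.3 27.9] [1064.9  654.6] 255.8 107.1 4.9
346 [159.   25.8] [1062.
[... 1566 characters left out ...]
1.9 215.8] [ 5.817e+02 -2.000e-01] 258.3 224.1 -4.5
466 [170.6 224.7] [212.5  86.9] 144.9 100.8 7.4
889 [381.4 227.7] [811.4 -36.1] 150.9 112.6 86.4
239 [216.4 251.7] [333.6 -75.4] 77.1 43.0 -47.6
1203 [393.4 268.1] [ 779.2 -216.7] 186.0 76.7 -79.1
253 [266.1 262. ] [ 460.7 -144.6] 78.3 39.6 -1.2
691 [358.8 296.9] [ 663.5 -316.4] 121.7 62.3 73.6
238 [292.8 303.9] [ 503.  -317.1] 91.9 21.7 46.7
brown
180 [ 10.5 144.6] [-421.   849.7] 783.2 57.0 -76.9
116 [188.2 243.5] [262.4 -19.8] 145.9 23.7 85.4
257 [162.3 249.1] [196.  -52.5] 132.4 41.0 -66.3
517 [269.4 328.6] [ 439.9 -403. ] 113.2 40.4 47.6
424 [212.  403.3] [ 305.8 -583.5] 124.7 18.6 -41.8
144 [274.8 402.3] [ 424.7 -598.4] 108.2 6.8 33.9
```

View pics/c1.png

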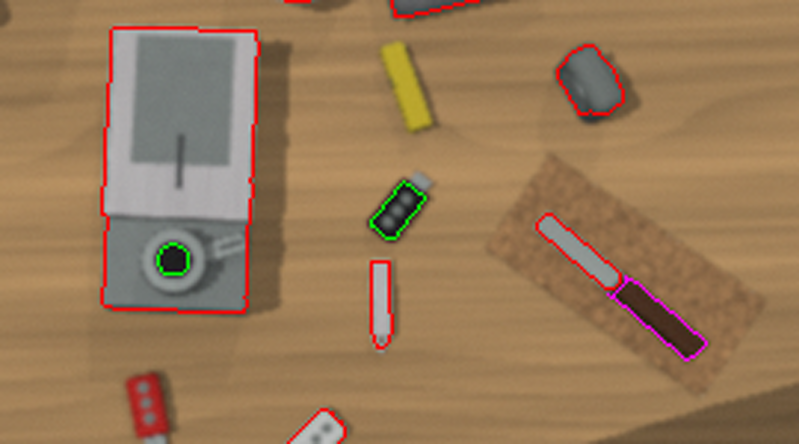

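The crop shows the opener with blade and handle outlined, the box and deck outlined, the collar ring at (173,260) and a black fob at (400,210). The four black fobs fit the description. Next I move above the opener and look with the wrist camera.

drive_tool:
  plan:
    - {"jaw": 60, "dp": [0.14, 0.137, 0], "yaw": 0.037}
    - {"jaw": 60, "dp": [0.14, 0.137, 0], "yaw": 0.037}
    - {"jaw": 60, "dp": [0.14, 0.137, 0], "yaw": 0.036}
    - {"jaw": 60, "dp": [0.14, 0.137, 0], "yaw": 0}
    - {"jaw": 60, "dp": [0.14, 0.137, 0], "yaw": 0}
    - {"jaw": 60, "dp": [0.14, 0.137, 0], "yaw": 0}
    - {"jaw": 60, "dp": [0, 0, 0], "yaw": 0}
    - {"jaw": 60, "dp": [0, 0, 0], "yaw": 0}
    - {"jaw": 60, "dp": [0, 0, 0], "yaw": 0}

```text
time: 0.9
position: [0.4372, -0.3717, 0.2364]
tool_rot: [-2.886, -1.241, 0.001]
wrist_force: [-0.2, -1.1, 0.7]
finger_gap: 0.682
grip_force: 0.0
```

```bash
cat >> m.py <<'E'
def st():
    s=robot.state(); from scipy.spatial.transform import Rotation as Ro
    x=Ro.from_rotvec(s['tool_rot']).as_matrix()
    print('t',round(s['time'],2),'pos',(s['position']*1000).round(1),'yawx',round(np.degrees(np.arctan2(x[1,0],x[0,0])),2),'tilt z',x[2].round(3),'F',s['wrist_force'].round(1),'gap',round(s['finger_gap']*88,1),'grip',round(s['grip_force'],1)); return s
E
python3 - <<'E'
from m import *
st()
T=cam('top');S=cam('side');W=cam('wrist');np.save('W1.npy',W,allow_pickle=True)
cv2.imwrite('pics/w1.png',cv2.resize(W['image'],(800,600),interpolation=cv2.INTER_CUBIC))
o=lambda n:np.load(n+'0.npy',allow_pickle=True).item()
t,s=o('top'),o('side')
for n,a,b in [('blade',(395.2,224.7),(292.8,303.9)),('handle',(422.3,247.4),(268.9,330.5)),('fobA',(158.4,191.2),(295,176.7)),('fobB',(334,211),(298.8,264.4)),('fobC',(130.6,214.5),(273.4,167.7)),('fobD',(147.5,250.9),(245.1,176.3))]:
    print(n,(tri((t,*a),(s,*b))*1000).round(1))
H=hsv(W);g=W['image'].max(2)
for nm,m,z in [('handle',(g<105)&(H[...,1]>90),.028),('blade',(H[...,1]<60)&(g>90),.018),('blk',(g<60)&(H[...,1]<110),.018)]:
    for a,c,ct in comps(m,300,20000): print(nm,a,c.round(1),*rectw(W,ct,z))
E
```

```text
t 0.9 pos [ 437.2 -371.7  236.4] yawx 46.55 tilt z [-0.001 -0.001 -1.   ] F [-0.2 -1.1  0.7] gap 60.0 grip 0.0
blade [ 501.5 -319.1   17.1]
handle [ 436.8 -390.1   10. ]
fobA [617.3 335.1   4.4]
fobB [ 545.3 -155.1    5.8]
fobC [553.4 412.    5.4]
fobD [450.1 363.1   5.7]
handle 13587 [460.5 338. ] [ 422.8 -607.4] 561.2 306.0 -43.4
handle 2963 [194.3 293.9] [ 229.9 -408.1] 217.6 72.6 3.0
handle 1993 [354.  285.1] [ 415.8 -544. ] 145.1 59.1 86.0
handle 1346 [ 21.6 304.1] [  70.8 -244.4] 75.1 57.6 -35.3
handle 2284 [ 22.6 376.9] [ -35.9 -315.9] 95.9 78.0 45.0
handle 621 [186.1 369.2] [ 142.5 -479.5] 98.4 30.4 28.9
blade 1450 [139.6  22.3] [ 457.5 -140.1] 82.2 23.6 -1.2
blade 2314 [407.8  23.5] [ 665.5 -337.9] 56.5 51.4 28.1
blade 1743 [27.2 56.7] [340.5 -75.9] 62.8 32.2 -47.2
blade 1423 [284.3 116.5] [ 502.2 -319.5] 89.0 19.9 46.5
blade 4674 [278.2 339.8] [ 282.8 -539.9] 345.6 35.4 -43.6
blade 400 [527.  339.4] [ 549.7 -793.9] 43.7 31.8 -43.6
blk 11944 [435.1 334. ] [ 418.8 -658.1] 378.3 203.8 -66.0
blk 897 [205.5 298.2] [ 258.2 -420.4] 154.0 56.6 7.1
```

View pics/w1.png

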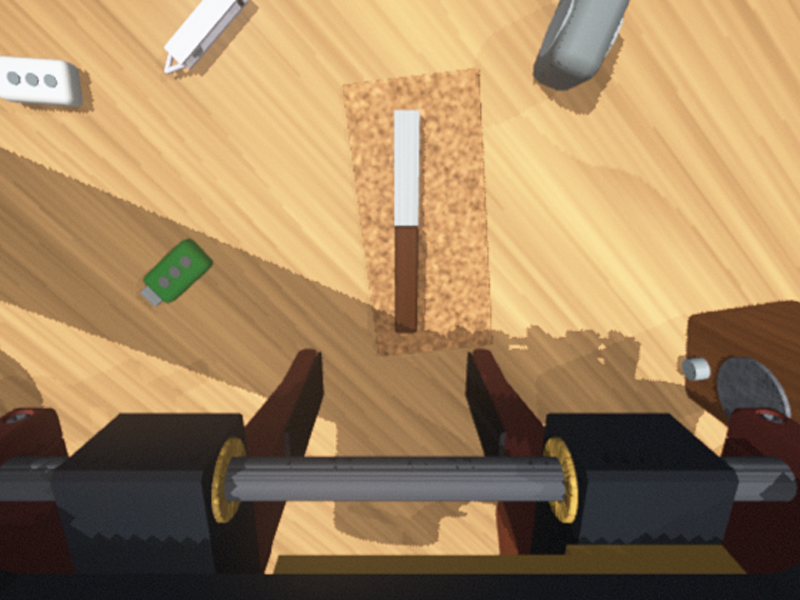

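The wrist view shows the blade at (406,165) and the handle at (406,280) on the cork mat, aligned with the fingers' plane. Now I grasp the opener.

drive_tool:
  plan:
    - {"jaw": 60, "dp": [0.033, -0.005, -0.19], "yaw": 0}
    - {"jaw": 60, "dp": [0.033, -0.005, -0.19], "yaw": 0}
    - {"jaw": 60, "dp": [0, 0, -0.19], "yaw": 0}
    - {"jaw": 60, "dp": [0, 0, -0.19], "yaw": 0}
    - {"jaw": 60, "dp": [0, 0, -0.16], "yaw": 0}
    - {"jaw": 60, "dp": [0, 0, -0.1], "yaw": 0}
    - {"jaw": 60, "dp": [0, 0, -0.06], "yaw": 0}
    - {"jaw": 60, "dp": [0, 0, 0], "yaw": 0}
    - {"jaw": 0, "dp": [0, 0, 0], "yaw": 0}
    - {"jaw": 0, "dp": [0, 0, 0], "yaw": 0}
    - {"jaw": 0, "dp": [0, 0, 0], "yaw": 0}
    - {"jaw": 0, "dp": [0, 0, 0], "yaw": 0}
    - {"jaw": 0, "dp": [0, 0, 0], "yaw": 0}
    - {"jaw": 0, "dp": [0, 0, 0], "yaw": 0}
    - {"jaw": 0, "dp": [0, 0, 0], "yaw": 0}
    - {"jaw": 0, "dp": [0, 0, 0], "yaw": 0}
  grip_force: 55

```text
time: 2.38
position: [0.4507, -0.3737, 0.0208]
tool_rot: [2.886, 1.24, -0.0]
wrist_force: [-0.6, -0.3, 2.4]
finger_gap: 0.228
grip_force: 55.0
```

drive_tool:
  plan:
    - {"jaw": 0, "dp": [0, 0, 0.15], "yaw": 0}
    - {"jaw": 0, "dp": [0, 0, 0.2], "yaw": 0}
    - {"jaw": 0, "dp": [0, 0, 0.05], "yaw": 0}
    - {"jaw": 0, "dp": [0.11, 0.13, 0.05], "yaw": 0.031}
    - {"jaw": 0, "dp": [0.11, 0.13, 0.05], "yaw": 0.032}
    - {"jaw": 0, "dp": [0.11, 0.13, 0.05], "yaw": 0.031}
    - {"jaw": 0, "dp": [0.11, 0.13, 0.05], "yaw": 0.031}
    - {"jaw": 0, "dp": [0.11, 0.13, 0.05], "yaw": 0.032}
    - {"jaw": 0, "dp": [0.11, 0.13, 0], "yaw": 0.031}
    - {"jaw": 0, "dp": [0.12, 0.14, 0], "yaw": 0.031}
    - {"jaw": 0, "dp": [0, 0, 0], "yaw": 0}
    - {"jaw": 0, "dp": [0, 0, 0], "yaw": 0}
    - {"jaw": 0, "dp": [0, 0, 0], "yaw": 0}

```text
time: 3.47
position: [0.606, -0.1895, 0.1499]
tool_rot: [-2.298, -2.14, 0.002]
wrist_force: [-0.6, -0.2, -1.6]
finger_gap: 0.225
grip_force: 55.0
```

Run:
```python
from m import *
st()
W=cam('wrist');S=cam('side');T=cam('top')
np.save('W2.npy',W,allow_pickle=True);np.save('S2.npy',S,allow_pickle=True)
cv2.imwrite('pics/w2.png',np.hstack([cv2.resize(W['image'],(400,300),interpolation=cv2.INTER_AREA)]*1+[cv2.resize(S['image'][170:300,220:393],(400,300),interpolation=cv2.INTER_CUBIC)]))
H=hsv(W);g=W['image'].max(2)
for a,c,ct in comps((H[...,1]<60)&(g>60),800,60000):
    print('grey',a,c.round(1),*rectw(W,ct,.063)); print(cv2.approxPolyDP(ct,6,True)[:,0].tolist())
```

```text
t 3.47 pos [ 606.  -189.5  149.9] yawx 85.91 tilt z [-0.    -0.002 -1.   ] F [-0.6 -0.2 -1.6] gap 19.8 grip 55.0
grey 3479 [278.8   7.3] [619.3 -36.4] 155.3 8.8 -4.1
[[163, 0], [178, 15], [380, 15], [394, 0]]
grey 13095 [500.8  56.5] [774.3 -81.6] 93.8 77.0 -4.1
[[458, 1], [436, 54], [451, 99], [482, 118], [505, 120], [559, 94], [559, 0]]
grey 8032 [275.6 121.8] [ 611.6 -118.6] 139.5 31.5 85.9
[[254, 29], [257, 220], [294, 221], [298, 30]]
grey 11169 [449.8 230.7] [ 751.5 -214.8] 144.0 60.5 -78.7
[[477, 148], [404, 168], [427, 313], [489, 298]]
grey 1594 [120.5 161.2] [ 487.8 -130.7] 70.9 14.8 -1.1
[[164, 165], [161, 150], [94, 153], [73, 162], [85, 172]]
grey 3280 [ 65.4 336.4] [ 400.6 -286.8] 125.0 38.5 -7.4
[[131, 341], [122, 340], [123, 321], [10, 323], [0, 330], [1, 349], [125, 355], [123, 342]]
grey 2131 [275.5 337.1] [ 598.4 -302.2] 76.9 30.3 -4.0
[[236, 350], [316, 349], [312, 323], [240, 323]]
grey 3218 [489.7 336.2] [ 800.1 -316.4] 127.0 30.3 -4.0
[[426, 323], [434, 329], [428, 349], [557, 344], [548, 324]]
```

View pics/w2.png

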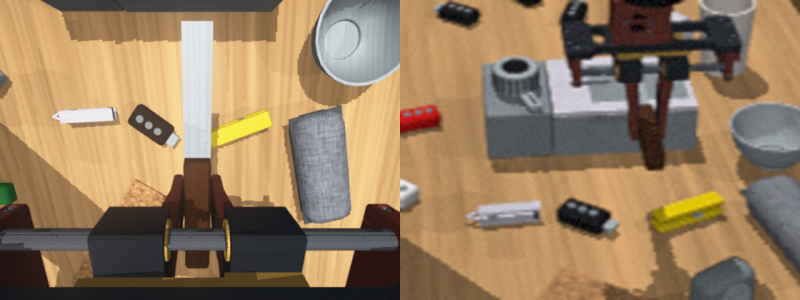

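The left half shows the held opener pointing at the box front wall at the top, with a black fob at (155,125) and the yellow clip at (240,128) beside it. The right half shows the box from the side.

Run:
```python
from m import *
T=np.load('top0.npy',allow_pickle=True).item();S=np.load('side0.npy',allow_pickle=True).item();W=np.load('W2.npy',allow_pickle=True).item()
# tip
print('tip',(plane(W,254.,29.5,.147)*1e3).round(1),(plane(W,298.,29.5,.147)*1e3).round(1))
# front-edge line in top0: grey component, rightmost pixel per row
H=hsv(T);g=T['image'].max(2);m=((H[...,1]<60)&(g>60)).astype(np.uint8)
n,l,s,c=cv2.connectedComponentsWithStats(cv2.morphologyEx(m,cv2.MORPH_OPEN,np.ones((3,3))));i=l[196,265]
P=[];Q=[]
for r in range(155,243):
    k=np.where(l[r]==i)[0]; P.append(plane(T,k.max()+.5,r,.063)[:2]*1e3); Q.append(plane(T,k.min()-.5,r,.063)[:2]*1e3)
for nm,A in (('front',P),('hinge',Q)):
    vx,vy,x0,y0=cv2.fitLine(np.array(A,np.float32),cv2.DIST_HUBER,0,.01,.01).ravel(); print(nm,'angle',np.degrees(np.arctan2(vy,vx)).round(2),'at x=620 y=',(y0+(620-x0)*vy/vx).round(1))
# far end & near end rows
for col in (250,270):
    k=np.where(l[:,col]==i)[0]; print('far',(plane(T,col,k.min()-.5,.063)*1e3).round(1),'near z0',(plane(T,col,k.max()+.5,0)*1e3).round(1))
# lid/deck boundary, foot line of front wall in wrist
wi=W['image'];print('wrist col 200/320 rows',[wi[0:30:2,k].mean(1).astype(int).tolist() for k in (100,200,340)])
for u in (100,200,340): print((plane(W,u,16,0)*1e3).round(1))
# side: vertical front edge corners
si=S['image'];cv2.imwrite('pics/s0c.png',cv2.resize(si[190:245,250:355],(800,419),interpolation=cv2.INTER_CUBIC))
for r in range(150,156): pass
# collar hole & dark mark
for a,c,ct in comps((g<60),60,200):
    if 240<c[0]<275: print('collar hole z.08',(plane(T,*c,.085)*1e3).round(1))
```

```text
tip [605.6 -70.3 147. ] [624.9 -71.7 147. ]
front angle -4.5 at x=620 y= -23.8
hinge angle -2.52 at x=620 y= 112.3
far [714.5  70.9  63. ] near z0 [458.9  80.4   0. ]
far [709.9  16.7  63. ] near z0 [454.5  25.2   0. ]
wrist col 200/320 rows [[58, 58, 63, 61, 61, 61, 63, 60, 112, 121, 120, 120, 120, 118, 114], [62, 60, 65, 67, 66, 66, 65, 65, 84, 123, 122, 123, 122, 120, 121], [64, 64, 67, 66, 67, 66, 65, 66, 84, 105, 105, 107, 109, 107, 106]]
[466.7 -11.9   0. ]
[553.  -18.1   0. ]
[673.9 -26.7   0. ]
collar hole z.08 [495.7  52.5  85. ]
```

View pics/s0c.png

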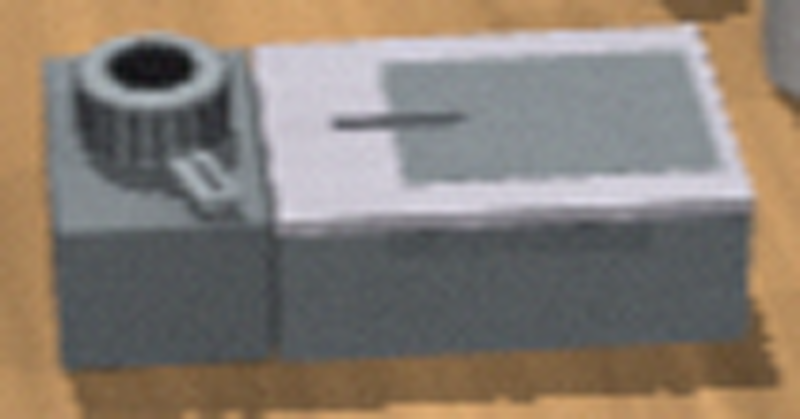

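The side crop shows the dark slot under the lid at about (390–650, 240), centred on the lid's front. I lower the blade to slot height and check both by rays.

drive_tool:
  plan:
    - {"jaw": 0, "dp": [0, 0, -0.14], "yaw": 0}
    - {"jaw": 0, "dp": [0, 0, -0.16], "yaw": 0}
    - {"jaw": 0, "dp": [0, 0, -0.12], "yaw": 0}
    - {"jaw": 0, "dp": [0, 0, -0.07], "yaw": 0}
    - {"jaw": 0, "dp": [0, 0, 0], "yaw": 0}
    - {"jaw": 0, "dp": [0, 0, 0], "yaw": 0}
    - {"jaw": 0, "dp": [0, 0, 0], "yaw": 0}

```text
time: 4.2
position: [0.6072, -0.1906, 0.0537]
tool_rot: [2.3, 2.139, 0.001]
wrist_force: [0.2, -0.3, -1.5]
finger_gap: 0.224
grip_force: 55.0
```

Run:
```python
from m import *
st()
S0=np.load('side0.npy',allow_pickle=True).item()
def wall(d,u,v):
    o,r=ray(d,u,v); n=np.array([.0715,.997,0]); p=np.array([.6185,-.0229,0]); return ((o+r*(n@(p-o))/(n@r))*1e3).round(1)
f=800/105
for u,v in [(390,240),(650,230),(520,225),(520,250),(280,362),(745,335),(750,205)]: print((u,v),wall(S0,250+u/f-.5+.5/f,190+v/f-.5+.5/f))
W=cam('wrist');S=cam('side');np.save('W3.npy',W,allow_pickle=True)
H=hsv(W);g=W['image'].max(2)
for a,c,ct in comps((H[...,1]<60)&(g>90),3000,30000):
    if 200<c[0]<350: print(cv2.approxPolyDP(ct,5,True)[:,0].tolist(),(plane(W,c[0],ct[:,0,1].min(),.049)*1e3).round(1))
cv2.imwrite('pics/s3.png',np.vstack([cv2.resize(S['image'][190:250,250:370],(800,400),interpolation=cv2.INTER_CUBIC),W['image'][:180,:].repeat(1,0)[:, :].copy() if 0 else cv2.resize(W['image'][:100],(800,143))]))
```

```text
t 4.2 pos [ 607.2 -190.6   53.7] yawx 85.84 tilt z [-0.001  0.001 -1.   ] F [ 0.2 -0.3 -1.5] gap 19.7 grip 55.0
(390, 240) [574.8 -19.8  52.7]
(650, 230) [670.9 -26.7  51.5]
(520, 225) [622.6 -23.2  56.5]
(520, 250) [622.9 -23.2  45.6]
(280, 362) [534.2 -16.9   1.2]
(745, 335) [708.8 -29.4   2.8]
(750, 205) [707.6 -29.3  60.3]
[[254, 29], [257, 220], [293, 221], [298, 30]] [616.5 -71.6  49. ]
```

View pics/s3.png

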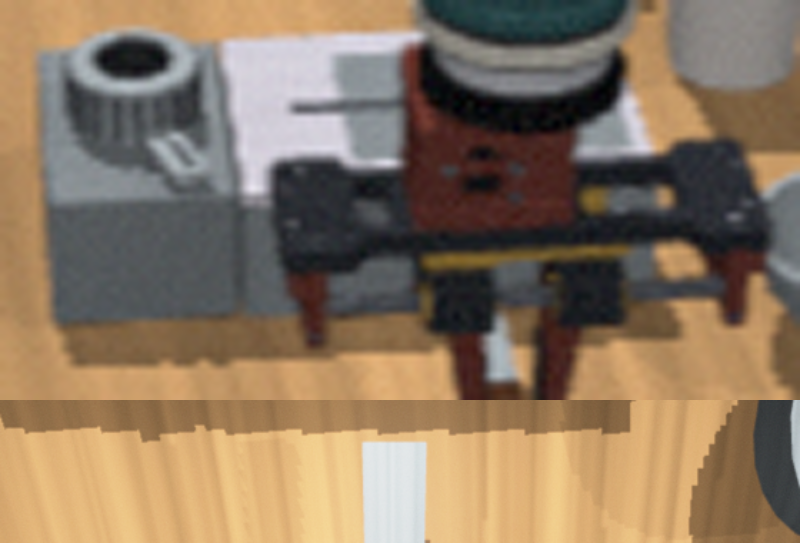

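The blade tip is at (394,445) in the lower strip, facing the wall. By the numbers it lies inside the slot's width and height, so I insert it.

drive_tool:
  plan:
    - {"jaw": 0, "dp": [0.008, 0.09, -0.005], "yaw": 0}
    - {"jaw": 0, "dp": [0.008, 0.09, 0], "yaw": 0}
    - {"jaw": 0, "dp": [0.004, 0.05, 0], "yaw": 0}
    - {"jaw": 0, "dp": [0.004, 0.05, 0], "yaw": 0}
    - {"jaw": 0, "dp": [0.004, 0.05, 0], "yaw": 0}
    - {"jaw": 0, "dp": [0.004, 0.05, 0], "yaw": 0}
    - {"jaw": 0, "dp": [0.004, 0.05, 0], "yaw": 0}
    - {"jaw": 0, "dp": [0, 0, 0], "yaw": 0}
    - {"jaw": 0, "dp": [0, 0, 0], "yaw": 0}

```text
time: 5.05
position: [0.6139, -0.1032, 0.0516]
tool_rot: [-2.298, -2.142, 0.0]
wrist_force: [-0.2, -1.3, -1.5]
finger_gap: 0.223
grip_force: 55.0
```

drive_tool:
  plan:
    - {"jaw": 0, "dp": [0, 0, 0.016], "yaw": 0}
    - {"jaw": 0, "dp": [0, 0, 0.016], "yaw": 0}
    - {"jaw": 0, "dp": [0, 0.0045, 0.045], "yaw": 0}
    - {"jaw": 0, "dp": [0, 0.0045, 0.045], "yaw": 0}
    - {"jaw": 0, "dp": [0.001, 0.0135, 0.043], "yaw": 0}
    - {"jaw": 0, "dp": [0.001, 0.0135, 0.043], "yaw": 0}
    - {"jaw": 0, "dp": [0.002, 0.022, 0.04], "yaw": 0}
    - {"jaw": 0, "dp": [0.002, 0.022, 0.04], "yaw": 0}
    - {"jaw": 0, "dp": [0, 0, 0], "yaw": 0}
    - {"jaw": 0, "dp": [0, 0, 0], "yaw": 0}
  grip_force: 60

```text
time: 5.88
position: [0.6158, -0.0871, 0.1102]
tool_rot: [2.298, 2.14, 0.002]
wrist_force: [1.1, -0.3, -1.5]
finger_gap: 0.225
grip_force: 60.0
```

Run:
```python
from m import *
st()
S=cam('side');W=cam('wrist')
cv2.imwrite('pics/s4.png',np.hstack([cv2.resize(S['image'][130:280,220:420],(400,300),interpolation=cv2.INTER_CUBIC),cv2.resize(W['image'],(400,300),interpolation=cv2.INTER_AREA)]))
```

```text
t 5.88 pos [615.8 -87.1 110.2] yawx 85.93 tilt z [ 0.     0.002 -1.   ] F [ 1.1 -0.3 -1.5] gap 19.8 grip 60.0
```

View pics/s4.png

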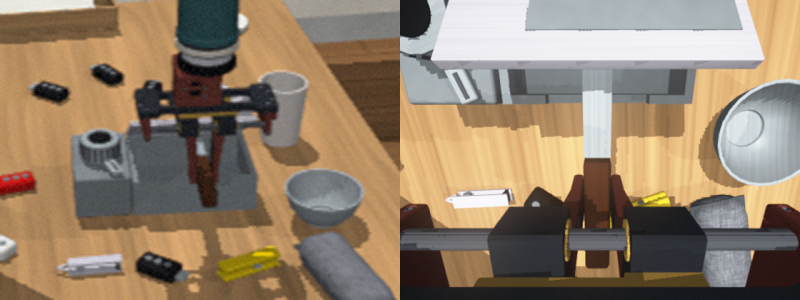

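The lid is up by about 0.6 rad: its edge is at (600,50) in the right half, with the blade under it. I keep swinging it.

drive_tool:
  plan:
    - {"jaw": 0, "dp": [0.002, 0.029, 0.035], "yaw": 0}
    - {"jaw": 0, "dp": [0.002, 0.029, 0.035], "yaw": 0}
    - {"jaw": 0, "dp": [0.0025, 0.0355, 0.028], "yaw": 0}
    - {"jaw": 0, "dp": [0.0025, 0.0355, 0.028], "yaw": 0}
    - {"jaw": 0, "dp": [0.003, 0.0405, 0.0205], "yaw": 0}
    - {"jaw": 0, "dp": [0.003, 0.0405, 0.0205], "yaw": 0}
    - {"jaw": 0, "dp": [0.003, 0.044, 0.012], "yaw": 0}
    - {"jaw": 0, "dp": [0.003, 0.044, 0.012], "yaw": 0}
    - {"jaw": 0, "dp": [0.003, 0.045, 0.003], "yaw": 0}
    - {"jaw": 0, "dp": [0.003, 0.045, 0.003], "yaw": 0}
    - {"jaw": 0, "dp": [0.003, 0.04, 0], "yaw": 0}
    - {"jaw": 0, "dp": [0, 0, 0], "yaw": 0}
    - {"jaw": 0, "dp": [0, 0, 0], "yaw": 0}

```text
time: 7.07
position: [0.621, -0.0012, 0.1484]
tool_rot: [-2.298, -2.141, 0.0]
wrist_force: [0.3, -0.2, -2.1]
finger_gap: 0.221
grip_force: 60.0
```

Run:
```python
from m import *
st()
S=cam('side');W=cam('wrist');np.save('W5.npy',W,allow_pickle=True)
cv2.imwrite('pics/s5.png',np.hstack([cv2.resize(S['image'][130:280,220:420],(400,300),interpolation=cv2.INTER_CUBIC),cv2.resize(W['image'],(400,300),interpolation=cv2.INTER_AREA)]))
```

```text
t 7.07 pos [621.   -1.2 148.4] yawx 85.96 tilt z [ 0. -0. -1.] F [ 0.3 -0.2 -2.1] gap 19.4 grip 60.0
```

View pics/s5.png

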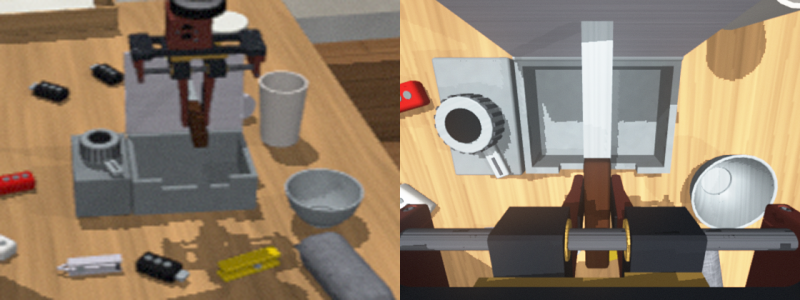

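The lid stands open, leaning slightly past vertical at about 1.65 rad, and the blade is clear of the box. I return the opener to the mat.

drive_tool:
  plan:
    - {"jaw": 0, "dp": [-0.008, -0.1, 0], "yaw": 0}
    - {"jaw": 0, "dp": [-0.077, -0.17, 0], "yaw": -0.022}
    - {"jaw": 0, "dp": [-0.085, -0.18, 0], "yaw": -0.024}
    - {"jaw": 0, "dp": [-0.085, -0.18, 0], "yaw": -0.024}
    - {"jaw": 0, "dp": [-0.085, -0.18, 0], "yaw": -0.024}
    - {"jaw": 0, "dp": [-0.085, -0.18, 0], "yaw": -0.025}
    - {"jaw": 0, "dp": [-0.085, -0.18, 0], "yaw": -0.025}
    - {"jaw": 0, "dp": [-0.085, -0.18, 0], "yaw": -0.025}
    - {"jaw": 0, "dp": [-0.085, -0.18, 0], "yaw": -0.025}
    - {"jaw": 0, "dp": [-0.085, -0.18, 0], "yaw": -0.025}
    - {"jaw": 0, "dp": [-0.085, -0.15, 0], "yaw": 0}
    - {"jaw": 0, "dp": [0, 0, 0], "yaw": 0}
    - {"jaw": 0, "dp": [0, 0, 0], "yaw": 0}
    - {"jaw": 0, "dp": [0, 0, 0], "yaw": 0}

```text
time: 8.33
position: [0.4507, -0.3739, 0.1484]
tool_rot: [-2.886, -1.238, -0.0]
wrist_force: [-1.2, 1.0, -2.5]
finger_gap: 0.225
grip_force: 60.0
```

Run:
```python
from m import *
st()
W=cam('wrist');H=hsv(W);g=W['image'].max(2)
for a,c,ct in comps((H[...,1]<60)&(g>90),3000,30000):
    if 200<c[0]<350: print(cv2.approxPolyDP(ct,5,True)[:,0].tolist())
```

```text
t 8.33 pos [ 450.7 -373.9  148.4] yawx 46.41 tilt z [ 0.001 -0.001 -1.   ] F [-1.2  1.  -2.5] gap 19.8 grip 60.0
[[254, 29], [257, 220], [293, 221], [298, 30]]
```

drive_tool:
  plan:
    - {"jaw": 0, "dp": [0, 0, -0.15], "yaw": 0}
    - {"jaw": 0, "dp": [0, 0, -0.18], "yaw": 0}
    - {"jaw": 0, "dp": [0, 0, -0.15], "yaw": 0}
    - {"jaw": 0, "dp": [0, 0, -0.08], "yaw": 0}
    - {"jaw": 0, "dp": [0, 0, -0.05], "yaw": 0}
    - {"jaw": 0, "dp": [0, 0, -0.025], "yaw": 0}
    - {"jaw": 0, "dp": [0, 0, 0], "yaw": 0}
    - {"jaw": 0, "dp": [0, 0, 0], "yaw": 0}
    - {"jaw": 25, "dp": [0, 0, 0], "yaw": 0}
    - {"jaw": 45, "dp": [0, 0, 0], "yaw": 0}
    - {"jaw": 60, "dp": [0, 0, 0], "yaw": 0}
    - {"jaw": 60, "dp": [0, 0, 0], "yaw": 0}
    - {"jaw": 60, "dp": [0, 0, 0], "yaw": 0}
    - {"jaw": 60, "dp": [0, 0, 0.08], "yaw": 0}
    - {"jaw": 60, "dp": [0, 0, 0.2], "yaw": 0}
    - {"jaw": 60, "dp": [0, 0, 0.2], "yaw": 0}
    - {"jaw": 60, "dp": [0, 0, 0.2], "yaw": 0}
    - {"jaw": 60, "dp": [0, 0, 0], "yaw": 0}

```text
time: 9.88
position: [0.4546, -0.3777, 0.1655]
tool_rot: [2.875, 1.235, 0.007]
wrist_force: [0.7, -1.5, -0.3]
finger_gap: 0.683
grip_force: 0.0
```

```bash
cat > fobs.py <<'E'
from m import *
def fobs(d,lo=60,hi=500,z=.018):
    g=d['image'].max(2);H=hsv(d); return [(a,c.round(1),*rectw(d,ct,z)) for a,c,ct in comps(g<60,lo,hi)]
if __name__=='__main__':
    st(); T=cam('top'); np.save('T.npy',T,allow_pickle=True)
    for f in fobs(T): print(*f)
E
python3 fobs.py
python3 - <<'E'
from m import *
T=np.load('T.npy',allow_pickle=True).item();H=hsv(T);g=T['image'].max(2)
for a,c,ct in comps(cv2.morphologyEx(((H[...,1]<60)&(g>60)).astype(np.uint8),cv2.MORPH_OPEN,np.ones((3,3))),80,600): print('grey',a,c.round(1),*rectw(T,ct,.018))
E
```

```text
t 9.88 pos [ 454.6 -377.7  165.5] yawx 46.49 tilt z [-0.001  0.013 -1.   ] F [ 0.7 -1.5 -0.3] gap 60.1 grip 0.0
126 [158.5 191.3] [613.8 332. ] 55.9 26.2 67.7
137 [333.9 211.1] [ 543.2 -153.5] 53.5 27.4 -40.5
147 [130.5 214.7] [550.7 409.2] 54.2 29.8 -60.5
94 [258.  227.4] [504.8  56.3] 27.7 27.4 -1.3
147 [147.6 251. ] [448.8 360.4] 54.1 29.7 -40.2
250 [219.8 355.5] [169.  162.3] 217.1 15.3 -48.4
110 [221.5 404.8] [ 43.7 163. ] 32.1 29.1 -73.2
60 [208.  411.2] [ 30.2 195.9] 23.4 21.0 -83.7
90 [290.7 417.4] [ 10.2 -15.5] 61.9 12.2 88.6
grey 538 [174.1 149. ] [728.9 291.7] 133.0 42.2 -64.1
grey 396 [399.  167.6] [ 660.  -340.3] 67.6 51.1 27.0
grey 97 [524.4 188. ] [ 591.  -678.5] 53.2 19.3 49.9
grey 268 [396.  224.2] [ 501.7 -320.3] 91.5 22.5 47.2
grey 199 [328.2 241.6] [ 459.5 -134.9] 73.8 19.0 -2.5
grey 138 [231.5 400.3] [ 54.5 133.5] 44.2 34.5 17.0
grey 104 [215.8 407.5] [ 37.4 175.5] 38.4 29.0 20.3
grey 82 [204.  412.5] [ 25.4 206.1] 33.8 24.6 17.1
```

The opener lies at its old pose and the four black fobs have not moved. I go to the near fob first.

drive_tool:
  plan:
    - {"jaw": 60, "dp": [0.033, 0.079, 0], "yaw": 0.037}
    - {"jaw": 60, "dp": [0.033, 0.079, 0], "yaw": 0.037}
    - {"jaw": 60, "dp": [0.033, 0.079, 0], "yaw": 0.037}
    - {"jaw": 60, "dp": [0.033, 0.079, 0], "yaw": 0.037}
    - {"jaw": 60, "dp": [0.033, 0.079, 0], "yaw": 0.037}
    - {"jaw": 60, "dp": [0.033, 0.079, 0], "yaw": 0.037}
    - {"jaw": 60, "dp": [0.033, 0.079, 0], "yaw": 0.037}
    - {"jaw": 60, "dp": [0.033, 0.079, 0], "yaw": 0.037}
    - {"jaw": 60, "dp": [0.033, 0.079, 0], "yaw": 0.037}
    - {"jaw": 60, "dp": [0.033, 0.079, 0], "yaw": 0.037}
    - {"jaw": 60, "dp": [0.033, 0.079, 0], "yaw": 0.037}
    - {"jaw": 60, "dp": [0.033, 0.079, 0], "yaw": 0.037}
    - {"jaw": 60, "dp": [0.033, 0.079, 0], "yaw": 0.037}
    - {"jaw": 60, "dp": [0.033, 0.079, 0], "yaw": 0.036}
    - {"jaw": 60, "dp": [0, 0, 0], "yaw": 0}
    - {"jaw": 60, "dp": [0, 0, 0], "yaw": 0}
    - {"jaw": 60, "dp": [0, 0, 0], "yaw": 0}

```text
time: 11.35
position: [0.5428, -0.1531, 0.1568]
tool_rot: [-1.089, -2.945, 0.001]
wrist_force: [0.8, -0.6, 0.2]
finger_gap: 0.68
grip_force: 0.0
```

```bash
cat > wf.py <<'E'
from m import *
# fob seen by the wrist: two-view height against the last top picture, then what is left to go
s=st(); W=cam('wrist'); T=np.load('T.npy',allow_pickle=True).item(); g=W['image'].max(2);H=hsv(W)
P=s['position'][:2]*1e3
for a,c,ct in comps(cv2.morphologyEx((g<75).astype(np.uint8),cv2.MORPH_CLOSE,np.ones((5,5))),600,9000):
    r=rectw(W,ct,.018)
    if np.linalg.norm(r[0]-P)<130: print(a,c.round(1),*r,'d',(r[0]-P).round(1))
cv2.imwrite('pics/wf.png',W['image'])
E
python3 wf.py
```

```text
t 11.35 pos [ 542.8 -153.1  156.8] yawx 139.42 tilt z [ 0.001 -0.001 -1.   ] F [ 0.8 -0.6  0.2] gap 59.9 grip 0.0
1172 [276.1 205.8] [ 544.2 -153.1] 54.7 29.2 -40.5 d [1.4 0. ]
```

View pics/wf.png

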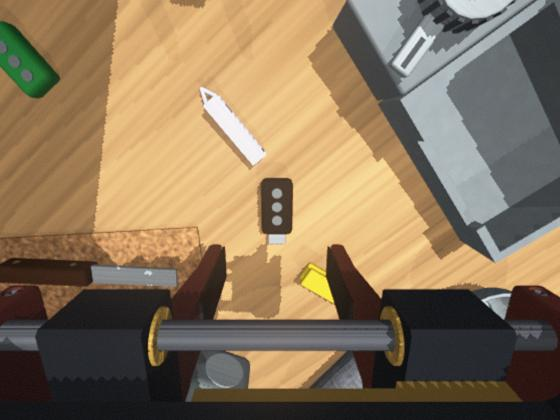

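The wrist view shows the black fob between the fingers' line at (277,206), agreeing with the top view within 1 mm at 18 mm height. I grasp and lift it.

drive_tool:
  plan:
    - {"jaw": 60, "dp": [0.005, 0, -0.15], "yaw": 0}
    - {"jaw": 60, "dp": [0, 0, -0.2], "yaw": 0}
    - {"jaw": 60, "dp": [0, 0, -0.18], "yaw": 0}
    - {"jaw": 60, "dp": [0, 0, -0.11], "yaw": 0}
    - {"jaw": 60, "dp": [0, 0, -0.06], "yaw": 0}
    - {"jaw": 60, "dp": [0, 0, 0], "yaw": 0}
    - {"jaw": 20, "dp": [0, 0, 0], "yaw": 0}
    - {"jaw": 20, "dp": [0, 0, 0], "yaw": 0}
    - {"jaw": 20, "dp": [0, 0, 0], "yaw": 0}
    - {"jaw": 20, "dp": [0, 0, 0], "yaw": 0}
    - {"jaw": 20, "dp": [0, 0, 0], "yaw": 0}
    - {"jaw": 20, "dp": [0, 0, 0], "yaw": 0}
    - {"jaw": 20, "dp": [0, 0, 0.15], "yaw": 0}
    - {"jaw": 20, "dp": [0, 0, 0.2], "yaw": 0}
    - {"jaw": 20, "dp": [0, 0, 0.2], "yaw": 0}
    - {"jaw": 20, "dp": [0, 0, 0.15], "yaw": 0}
    - {"jaw": 20, "dp": [0, 0, 0], "yaw": 0}
  grip_force: 25

```text
time: 12.82
position: [0.5484, -0.1543, 0.1642]
tool_rot: [1.082, 2.937, -0.001]
wrist_force: [1.9, -0.6, 0.1]
finger_gap: 0.361
grip_force: 25.0
```

drive_tool:
  plan:
    - {"jaw": 20, "dp": [0.075, 0.117, 0], "yaw": -0.037}
    - {"jaw": 20, "dp": [0.075, 0.117, 0], "yaw": -0.037}
    - {"jaw": 20, "dp": [0.075, 0.117, 0], "yaw": -0.037}
    - {"jaw": 20, "dp": [0.075, 0.117, 0], "yaw": -0.037}
    - {"jaw": 20, "dp": [0.075, 0.117, 0], "yaw": -0.037}
    - {"jaw": 20, "dp": [0.075, 0.117, 0], "yaw": -0.037}
    - {"jaw": 20, "dp": [0.075, 0.117, 0], "yaw": -0.037}
    - {"jaw": 20, "dp": [0.08, 0.117, 0], "yaw": -0.038}
    - {"jaw": 20, "dp": [0, 0, 0], "yaw": 0}
    - {"jaw": 20, "dp": [0, 0, 0], "yaw": 0}
    - {"jaw": 20, "dp": [0, 0, 0], "yaw": 0}

```text
time: 13.73
position: [0.6645, 0.0342, 0.1568]
tool_rot: [-2.293, -2.146, 0.003]
wrist_force: [0.6, -0.5, -0.1]
finger_gap: 0.359
grip_force: 25.0
```

Run:
```python
from m import *
st(); W=cam('wrist'); cv2.imwrite('pics/w6.png',W['image'])
```

```text
t 13.73 pos [664.5  34.2 156.8] yawx 86.22 tilt z [-0.001 -0.002 -1.   ] F [ 0.6 -0.5 -0.1] gap 31.6 grip 25.0
```

View pics/w6.png

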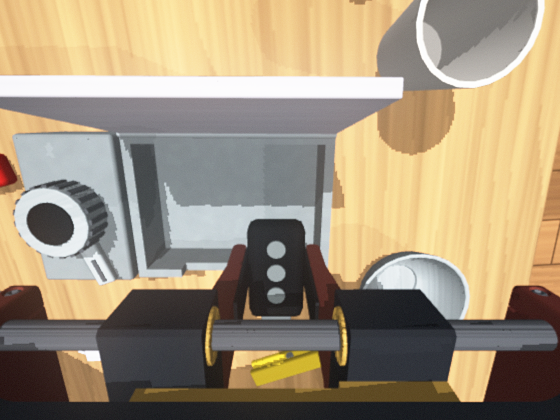

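The fob is held at (276,270), with the box open behind it and the lid edge at (200,88). I lower it, release, and go over the lid to the next fob, the one at (614,332).

drive_tool:
  plan:
    - {"jaw": 20, "dp": [0, 0, -0.15], "yaw": 0}
    - {"jaw": 20, "dp": [0, 0, -0.2], "yaw": 0}
    - {"jaw": 20, "dp": [0, 0, -0.15], "yaw": 0}
    - {"jaw": 20, "dp": [0, 0, -0.08], "yaw": 0}
    - {"jaw": 20, "dp": [0, 0, -0.045], "yaw": 0}
    - {"jaw": 20, "dp": [0, 0, 0], "yaw": 0}
    - {"jaw": 20, "dp": [0, 0, 0], "yaw": 0}
    - {"jaw": 46, "dp": [0, 0, 0], "yaw": 0}
    - {"jaw": 46, "dp": [0, 0, 0], "yaw": 0}
    - {"jaw": 46, "dp": [0, 0, 0], "yaw": 0}
    - {"jaw": 46, "dp": [0, 0, 0.1], "yaw": 0}
    - {"jaw": 46, "dp": [0, 0, 0.2], "yaw": 0}
    - {"jaw": 46, "dp": [0, 0, 0.2], "yaw": 0}
    - {"jaw": 46, "dp": [0, 0, 0.2], "yaw": 0}
    - {"jaw": 46, "dp": [0, 0, 0.2], "yaw": 0}
    - {"jaw": 46, "dp": [0, 0, 0.1], "yaw": 0}
    - {"jaw": 46, "dp": [0, 0, 0], "yaw": 0}

```text
time: 15.2
position: [0.6692, 0.0344, 0.2404]
tool_rot: [2.289, 2.139, 0.014]
wrist_force: [1.4, -0.1, 0.7]
finger_gap: 0.52
grip_force: 0.0
```

drive_tool:
  plan:
    - {"jaw": 60, "dp": [-0.032, 0.186, 0], "yaw": -0.013}
    - {"jaw": 60, "dp": [-0.032, 0.186, 0], "yaw": -0.013}
    - {"jaw": 60, "dp": [-0.032, 0.186, 0], "yaw": -0.013}
    - {"jaw": 60, "dp": [-0.032, 0.186, 0], "yaw": -0.013}
    - {"jaw": 60, "dp": [-0.032, 0.186, 0], "yaw": -0.013}
    - {"jaw": 60, "dp": [-0.032, 0.186, 0], "yaw": -0.012}
    - {"jaw": 60, "dp": [-0.032, 0.186, 0], "yaw": -0.012}
    - {"jaw": 60, "dp": [-0.03, 0.186, 0], "yaw": -0.012}
    - {"jaw": 60, "dp": [0, 0, -0.15], "yaw": 0}
    - {"jaw": 60, "dp": [0, 0, -0.2], "yaw": 0}
    - {"jaw": 60, "dp": [0, 0, 0], "yaw": 0}
    - {"jaw": 60, "dp": [0, 0, 0], "yaw": 0}
    - {"jaw": 60, "dp": [0, 0, 0], "yaw": 0}

```text
time: 16.28
position: [0.6151, 0.3318, 0.1636]
tool_rot: [-2.606, -1.754, -0.001]
wrist_force: [0.6, 0.1, 0.0]
finger_gap: 0.686
grip_force: 0.0
```

```bash
python3 wf.py; python3 fobs.py
```

```text
t 16.28 pos [615.1 331.8 163.6] yawx 67.89 tilt z [ 0.  0. -1.] F [0.6 0.1 0. ] gap 60.4 grip 0.0
1470 [187.3 150.2] [557.  412.2] 55.4 30.5 -59.8 d [-58.1  80.4]
1220 [276.2 197.4] [618.4 336. ] 55.4 29.0 67.1 d [3.3 4.2]
t 16.33 pos [616.  331.9 164.6] yawx 67.87 tilt z [ 0.002  0.002 -1.   ] F [ 0.3 -0.6  0.3] gap 59.9 grip 0.0
208 [265.1 169.8] [665.9  33.2] 56.0 31.5 88.2
122 [158.4 191.2] [614.1 332.5] 54.8 26.0 68.3
103 [108.1 194.4] [610.4 475.2] 34.2 31.9 -72.8
109 [258.1 227.3] [503.4  55. ] 30.4 30.2 -1.7
137 [ 50.6 288. ] [348.  620.1] 64.8 21.8 2.7
```

drive_tool:
  plan:
    - {"jaw": 60, "dp": [0.014, 0.014, -0.15], "yaw": 0}
    - {"jaw": 60, "dp": [0, 0, -0.2], "yaw": 0}
    - {"jaw": 60, "dp": [0, 0, -0.18], "yaw": 0}
    - {"jaw": 60, "dp": [0, 0, -0.12], "yaw": 0}
    - {"jaw": 60, "dp": [0, 0, -0.075], "yaw": 0}
    - {"jaw": 60, "dp": [0, 0, 0], "yaw": 0}
    - {"jaw": 20, "dp": [0, 0, 0], "yaw": 0}
    - {"jaw": 20, "dp": [0, 0, 0], "yaw": 0}
    - {"jaw": 20, "dp": [0, 0, 0], "yaw": 0}
    - {"jaw": 20, "dp": [0, 0, 0], "yaw": 0}
    - {"jaw": 20, "dp": [0, 0, 0], "yaw": 0}
    - {"jaw": 20, "dp": [0, 0, 0], "yaw": 0}
    - {"jaw": 20, "dp": [0, 0, 0.15], "yaw": 0}
    - {"jaw": 20, "dp": [0, 0, 0.2], "yaw": 0}
    - {"jaw": 20, "dp": [0, 0, 0.2], "yaw": 0}
    - {"jaw": 20, "dp": [0, 0, 0.2], "yaw": 0}
    - {"jaw": 20, "dp": [0, 0, 0.2], "yaw": 0}
    - {"jaw": 20, "dp": [0, 0, 0.12], "yaw": 0}
    - {"jaw": 20, "dp": [0, 0, 0], "yaw": 0}

```text
time: 17.97
position: [0.6208, 0.3363, 0.2395]
tool_rot: [2.604, 1.754, 0.019]
wrist_force: [0.8, 0.7, 0.1]
finger_gap: 0.363
grip_force: 25.0
```

drive_tool:
  plan:
    - {"jaw": 20, "dp": [-0.022, -0.184, 0], "yaw": 0.013}
    - {"jaw": 20, "dp": [-0.022, -0.184, 0], "yaw": 0.013}
    - {"jaw": 20, "dp": [-0.022, -0.184, 0], "yaw": 0.013}
    - {"jaw": 20, "dp": [-0.022, -0.184, 0], "yaw": 0.013}
    - {"jaw": 20, "dp": [-0.022, -0.184, 0], "yaw": 0.013}
    - {"jaw": 20, "dp": [-0.022, -0.184, 0], "yaw": 0.012}
    - {"jaw": 20, "dp": [-0.022, -0.184, 0], "yaw": 0.012}
    - {"jaw": 20, "dp": [-0.024, -0.184, 0], "yaw": 0.012}
    - {"jaw": 20, "dp": [0, 0, 0], "yaw": 0}
    - {"jaw": 20, "dp": [0, 0, 0], "yaw": 0}
    - {"jaw": 20, "dp": [0, 0, 0], "yaw": 0}

```text
time: 18.88
position: [0.5815, 0.0406, 0.2311]
tool_rot: [-2.297, -2.142, 0.0]
wrist_force: [0.0, -0.7, -1.7]
finger_gap: 0.362
grip_force: 25.0
```

drive_tool:
  plan:
    - {"jaw": 20, "dp": [0, 0, -0.15], "yaw": 0}
    - {"jaw": 20, "dp": [0, 0, -0.2], "yaw": 0}
    - {"jaw": 20, "dp": [0, 0, -0.2], "yaw": 0}
    - {"jaw": 20, "dp": [0, 0, -0.2], "yaw": 0}
    - {"jaw": 20, "dp": [0, 0, -0.13], "yaw": 0}
    - {"jaw": 20, "dp": [0, 0, -0.075], "yaw": 0}
    - {"jaw": 20, "dp": [0, 0, 0], "yaw": 0}
    - {"jaw": 20, "dp": [0, 0, 0], "yaw": 0}
    - {"jaw": 46, "dp": [0, 0, 0], "yaw": 0}
    - {"jaw": 46, "dp": [0, 0, 0], "yaw": 0}
    - {"jaw": 46, "dp": [0, 0, 0], "yaw": 0}
    - {"jaw": 46, "dp": [0, 0, 0.1], "yaw": 0}
    - {"jaw": 46, "dp": [0, 0, 0.2], "yaw": 0}
    - {"jaw": 46, "dp": [0, 0, 0.2], "yaw": 0}
    - {"jaw": 46, "dp": [0, 0, 0.2], "yaw": 0}
    - {"jaw": 46, "dp": [0, 0, 0.2], "yaw": 0}
    - {"jaw": 46, "dp": [0, 0, 0.055], "yaw": 0}
    - {"jaw": 46, "dp": [0, 0, 0], "yaw": 0}

```text
time: 20.38
position: [0.5849, 0.0402, 0.2371]
tool_rot: [2.291, 2.139, 0.011]
wrist_force: [1.3, -0.3, 0.1]
finger_gap: 0.526
grip_force: 0.0
```

drive_tool:
  plan:
    - {"jaw": 60, "dp": [-0.013, 0.185, 0], "yaw": 0.019}
    - {"jaw": 60, "dp": [-0.013, 0.185, 0], "yaw": 0.019}
    - {"jaw": 60, "dp": [-0.013, 0.185, 0], "yaw": 0.019}
    - {"jaw": 60, "dp": [-0.013, 0.185, 0], "yaw": 0.019}
    - {"jaw": 60, "dp": [-0.013, 0.185, 0], "yaw": 0.019}
    - {"jaw": 60, "dp": [-0.013, 0.185, 0], "yaw": 0.019}
    - {"jaw": 60, "dp": [-0.013, 0.185, 0], "yaw": 0.019}
    - {"jaw": 60, "dp": [-0.013, 0.185, 0], "yaw": 0.019}
    - {"jaw": 60, "dp": [-0.013, 0.185, 0], "yaw": 0.019}
    - {"jaw": 60, "dp": [-0.013, 0.185, 0], "yaw": 0.018}
    - {"jaw": 60, "dp": [0, 0, -0.15], "yaw": 0}
    - {"jaw": 60, "dp": [0, 0, -0.2], "yaw": 0}
    - {"jaw": 60, "dp": [0, 0, 0], "yaw": 0}
    - {"jaw": 60, "dp": [0, 0, 0], "yaw": 0}
    - {"jaw": 60, "dp": [0, 0, 0], "yaw": 0}

```text
time: 21.63
position: [0.5559, 0.4099, 0.1618]
tool_rot: [-1.569, -2.721, 0.001]
wrist_force: [-0.3, 0.2, 0.3]
finger_gap: 0.684
grip_force: 0.0
```

```bash
python3 wf.py; python3 fobs.py
```

```text
t 21.63 pos [555.9 409.9 161.8] yawx 120.08 tilt z [-0.    -0.001 -1.   ] F [-0.3  0.2  0.3] gap 60.2 grip 0.0
1428 [164.5 188.2] [453.4 366.9] 55.6 32.4 -40.5 d [-102.5  -43. ]
1263 [274.7 197.1] [552.6 414.2] 56.1 29.1 -59.2 d [-3.3  4.3]
t 21.68 pos [556.8 410.3 163.1] yawx 120.07 tilt z [ 0.     0.002 -1.   ] F [-0.6 -0.5  0. ] gap 60.1 grip 0.0
189 [264.3 169.9] [665.9  33.2] 56.1 31.5 88.2
144 [517.7 189. ] [ 588.6 -661.8] 66.8 23.1 60.1
211 [263.  199.3] [582.1  40.7] 57.6 32.0 83.0
109 [258.4 227.2] [504.7  54.9] 30.2 27.6 88.3
154 [147.6 251. ] [448.7 360.5] 54.5 29.7 -40.2
146 [ 12.6 327.8] [246.1 720.4] 61.2 27.0 3.2
```

drive_tool:
  plan:
    - {"jaw": 60, "dp": [-0.016, 0.011, -0.15], "yaw": 0}
    - {"jaw": 60, "dp": [0, 0, -0.2], "yaw": 0}
    - {"jaw": 60, "dp": [0, 0, -0.18], "yaw": 0}
    - {"jaw": 60, "dp": [0, 0, -0.12], "yaw": 0}
    - {"jaw": 60, "dp": [0, 0, -0.07], "yaw": 0}
    - {"jaw": 60, "dp": [0, 0, 0], "yaw": 0}
    - {"jaw": 20, "dp": [0, 0, 0], "yaw": 0}
    - {"jaw": 20, "dp": [0, 0, 0], "yaw": 0}
    - {"jaw": 20, "dp": [0, 0, 0], "yaw": 0}
    - {"jaw": 20, "dp": [0, 0, 0], "yaw": 0}
    - {"jaw": 20, "dp": [0, 0, 0], "yaw": 0}
    - {"jaw": 20, "dp": [0, 0, 0], "yaw": 0}
    - {"jaw": 20, "dp": [0, 0, 0.15], "yaw": 0}
    - {"jaw": 20, "dp": [0, 0, 0.2], "yaw": 0}
    - {"jaw": 20, "dp": [0, 0, 0.2], "yaw": 0}
    - {"jaw": 20, "dp": [0, 0, 0.2], "yaw": 0}
    - {"jaw": 20, "dp": [0, 0, 0.2], "yaw": 0}
    - {"jaw": 20, "dp": [0, 0, 0.12], "yaw": 0}
    - {"jaw": 20, "dp": [0, 0, 0], "yaw": 0}

```text
time: 23.32
position: [0.5557, 0.4145, 0.2394]
tool_rot: [1.565, 2.717, 0.016]
wrist_force: [0.5, 0.7, 0.2]
finger_gap: 0.366
grip_force: 25.0
```

drive_tool:
  plan:
    - {"jaw": 20, "dp": [0.036, -0.188, 0], "yaw": -0.019}
    - {"jaw": 20, "dp": [0.036, -0.188, 0], "yaw": -0.019}
    - {"jaw": 20, "dp": [0.036, -0.188, 0], "yaw": -0.019}
    - {"jaw": 20, "dp": [0.036, -0.188, 0], "yaw": -0.019}
    - {"jaw": 20, "dp": [0.036, -0.188, 0], "yaw": -0.019}
    - {"jaw": 20, "dp": [0.036, -0.188, 0], "yaw": -0.019}
    - {"jaw": 20, "dp": [0.036, -0.188, 0], "yaw": -0.019}
    - {"jaw": 20, "dp": [0.036, -0.188, 0], "yaw": -0.019}
    - {"jaw": 20, "dp": [0.036, -0.188, 0], "yaw": -0.019}
    - {"jaw": 20, "dp": [0.036, -0.188, 0], "yaw": -0.018}
    - {"jaw": 20, "dp": [0, 0, 0], "yaw": 0}
    - {"jaw": 20, "dp": [0, 0, 0], "yaw": 0}
    - {"jaw": 20, "dp": [0, 0, 0], "yaw": 0}

```text
time: 24.4
position: [0.6239, 0.0368, 0.2308]
tool_rot: [-2.295, -2.143, 0.001]
wrist_force: [-0.5, -0.3, -0.1]
finger_gap: 0.356
grip_force: 25.0
```

drive_tool:
  plan:
    - {"jaw": 20, "dp": [0, 0, -0.15], "yaw": 0}
    - {"jaw": 20, "dp": [0, 0, -0.2], "yaw": 0}
    - {"jaw": 20, "dp": [0, 0, -0.2], "yaw": 0}
    - {"jaw": 20, "dp": [0, 0, -0.2], "yaw": 0}
    - {"jaw": 20, "dp": [0, 0, -0.12], "yaw": 0}
    - {"jaw": 20, "dp": [0, 0, -0.055], "yaw": 0}
    - {"jaw": 20, "dp": [0, 0, 0], "yaw": 0}
    - {"jaw": 20, "dp": [0, 0, 0], "yaw": 0}
    - {"jaw": 44, "dp": [0, 0, 0], "yaw": 0}
    - {"jaw": 44, "dp": [0, 0, 0], "yaw": 0}
    - {"jaw": 44, "dp": [0, 0, 0], "yaw": 0}
    - {"jaw": 44, "dp": [0, 0, 0.1], "yaw": 0}
    - {"jaw": 44, "dp": [0, 0, 0.2], "yaw": 0}
    - {"jaw": 44, "dp": [0, 0, 0.2], "yaw": 0}
    - {"jaw": 44, "dp": [0, 0, 0.2], "yaw": 0}
    - {"jaw": 44, "dp": [0, 0, 0.2], "yaw": 0}
    - {"jaw": 44, "dp": [0, 0, 0.025], "yaw": 0}
    - {"jaw": 44, "dp": [0, 0, 0], "yaw": 0}

```text
time: 25.9
position: [0.6273, 0.0364, 0.2367]
tool_rot: [2.291, 2.14, 0.01]
wrist_force: [0.1, -0.4, 0.7]
finger_gap: 0.506
grip_force: 0.0
```

drive_tool:
  plan:
    - {"jaw": 60, "dp": [-0.0865, 0.1635, 0], "yaw": 0.03}
    - {"jaw": 60, "dp": [-0.0865, 0.1635, 0], "yaw": 0.03}
    - {"jaw": 60, "dp": [-0.0865, 0.1635, 0], "yaw": 0.03}
    - {"jaw": 60, "dp": [-0.0865, 0.1635, 0], "yaw": 0.03}
    - {"jaw": 60, "dp": [-0.0865, 0.1635, 0], "yaw": 0.03}
    - {"jaw": 60, "dp": [-0.0865, 0.1635, 0], "yaw": 0.03}
    - {"jaw": 60, "dp": [-0.0865, 0.1635, 0], "yaw": 0.03}
    - {"jaw": 60, "dp": [-0.0865, 0.1635, 0], "yaw": 0.03}
    - {"jaw": 60, "dp": [-0.0865, 0.1635, 0], "yaw": 0.03}
    - {"jaw": 60, "dp": [-0.0865, 0.1635, 0], "yaw": 0.027}
    - {"jaw": 60, "dp": [0, 0, -0.15], "yaw": 0}
    - {"jaw": 60, "dp": [0, 0, -0.2], "yaw": 0}
    - {"jaw": 60, "dp": [0, 0, 0], "yaw": 0}
    - {"jaw": 60, "dp": [0, 0, 0], "yaw": 0}
    - {"jaw": 60, "dp": [0, 0, 0], "yaw": 0}

```text
time: 27.15
position: [0.4518, 0.3632, 0.162]
tool_rot: [-1.087, -2.947, 0.001]
wrist_force: [0.6, 0.5, 1.0]
finger_gap: 0.684
grip_force: 0.0
```

```bash
python3 wf.py; python3 fobs.py
```

```text
t 27.15 pos [451.8 363.2 162. ] yawx 139.51 tilt z [ 0.    -0.001 -1.   ] F [0.6 0.5 1. ] gap 60.2 grip 0.0
1295 [274.7 199.3] [448.8 364.5] 56.3 29.2 -39.7 d [-3.   1.3]
t 27.2 pos [452.6 363.6 162.9] yawx 139.5 tilt z [-0.     0.001 -1.   ] F [ 0.1 -0.4  0.3] gap 60.2 grip 0.0
186 [264.4 169.8] [665.9  33.2] 56.1 31.5 88.2
191 [263.2 183.8] [626.1  37. ] 55.8 31.2 88.2
115 [518.5 189.6] [ 587.9 -661.9] 65.4 23.0 63.7
193 [262.3 198.9] [583.8  40.8] 55.5 30.9 88.2
117 [258.2 227.4] [503.4  56.3] 32.9 30.4 88.3
191 [ 29.2 403.6] [ 52.9 663.1] 65.6 28.9 3.1
```

drive_tool:
  plan:
    - {"jaw": 60, "dp": [-0.0125, 0, -0.15], "yaw": 0}
    - {"jaw": 60, "dp": [0, 0, -0.2], "yaw": 0}
    - {"jaw": 60, "dp": [0, 0, -0.18], "yaw": 0}
    - {"jaw": 60, "dp": [0, 0, -0.12], "yaw": 0}
    - {"jaw": 60, "dp": [0, 0, -0.07], "yaw": 0}
    - {"jaw": 60, "dp": [0, 0, 0], "yaw": 0}
    - {"jaw": 20, "dp": [0, 0, 0], "yaw": 0}
    - {"jaw": 20, "dp": [0, 0, 0], "yaw": 0}
    - {"jaw": 20, "dp": [0, 0, 0], "yaw": 0}
    - {"jaw": 20, "dp": [0, 0, 0], "yaw": 0}
    - {"jaw": 20, "dp": [0, 0, 0], "yaw": 0}
    - {"jaw": 20, "dp": [0, 0, 0], "yaw": 0}
    - {"jaw": 20, "dp": [0, 0, 0.15], "yaw": 0}
    - {"jaw": 20, "dp": [0, 0, 0.2], "yaw": 0}
    - {"jaw": 20, "dp": [0, 0, 0.2], "yaw": 0}
    - {"jaw": 20, "dp": [0, 0, 0.2], "yaw": 0}
    - {"jaw": 20, "dp": [0, 0, 0.2], "yaw": 0}
    - {"jaw": 20, "dp": [0, 0, 0.12], "yaw": 0}
    - {"jaw": 20, "dp": [0, 0, 0], "yaw": 0}

```text
time: 28.83
position: [0.4522, 0.3656, 0.2384]
tool_rot: [1.083, 2.941, 0.014]
wrist_force: [0.3, 0.6, -0.0]
finger_gap: 0.364
grip_force: 25.0
```

drive_tool:
  plan:
    - {"jaw": 20, "dp": [0.088, -0.163, 0], "yaw": -0.03}
    - {"jaw": 20, "dp": [0.088, -0.163, 0], "yaw": -0.03}
    - {"jaw": 20, "dp": [0.088, -0.163, 0], "yaw": -0.03}
    - {"jaw": 20, "dp": [0.088, -0.163, 0], "yaw": -0.03}
    - {"jaw": 20, "dp": [0.088, -0.163, 0], "yaw": -0.03}
    - {"jaw": 20, "dp": [0.088, -0.163, 0], "yaw": -0.03}
    - {"jaw": 20, "dp": [0.088, -0.163, 0], "yaw": -0.03}
    - {"jaw": 20, "dp": [0.088, -0.163, 0], "yaw": -0.03}
    - {"jaw": 20, "dp": [0.088, -0.163, 0], "yaw": -0.03}
    - {"jaw": 20, "dp": [0.088, -0.163, 0], "yaw": -0.027}
    - {"jaw": 20, "dp": [0, 0, 0], "yaw": 0}
    - {"jaw": 20, "dp": [0, 0, 0], "yaw": 0}
    - {"jaw": 20, "dp": [0, 0, 0], "yaw": 0}

```text
time: 29.92
position: [0.6241, 0.0378, 0.2305]
tool_rot: [-2.294, -2.143, 0.002]
wrist_force: [-0.0, 0.6, -0.3]
finger_gap: 0.362
grip_force: 25.0
```

drive_tool:
  plan:
    - {"jaw": 20, "dp": [0, 0, -0.15], "yaw": 0}
    - {"jaw": 20, "dp": [0, 0, -0.2], "yaw": 0}
    - {"jaw": 20, "dp": [0, 0, -0.2], "yaw": 0}
    - {"jaw": 20, "dp": [0, 0, -0.2], "yaw": 0}
    - {"jaw": 20, "dp": [0, 0, -0.12], "yaw": 0}
    - {"jaw": 20, "dp": [0, 0, -0.055], "yaw": 0}
    - {"jaw": 20, "dp": [0, 0, 0], "yaw": 0}
    - {"jaw": 20, "dp": [0, 0, 0], "yaw": 0}
    - {"jaw": 44, "dp": [0, 0, 0], "yaw": 0}
    - {"jaw": 44, "dp": [0, 0, 0], "yaw": 0}
    - {"jaw": 44, "dp": [0, 0, 0], "yaw": 0}
    - {"jaw": 44, "dp": [0, 0, 0.1], "yaw": 0}
    - {"jaw": 44, "dp": [0, 0, 0.2], "yaw": 0}
    - {"jaw": 44, "dp": [0, 0, 0.2], "yaw": 0}
    - {"jaw": 44, "dp": [0, 0, 0.2], "yaw": 0}
    - {"jaw": 44, "dp": [0, 0, 0.2], "yaw": 0}
    - {"jaw": 44, "dp": [0, 0, 0.025], "yaw": 0}
    - {"jaw": 44, "dp": [0, 0, 0], "yaw": 0}

```text
time: 31.42
position: [0.6277, 0.0374, 0.2363]
tool_rot: [2.291, 2.14, 0.01]
wrist_force: [0.1, 0.9, -0.6]
finger_gap: 0.5
grip_force: 0.0
```

drive_tool:
  plan:
    - {"jaw": 0, "dp": [0, 0.18, 0], "yaw": 0}
    - {"jaw": 0, "dp": [0, 0.19, 0], "yaw": 0}
    - {"jaw": 0, "dp": [0, 0.19, 0], "yaw": 0}
    - {"jaw": 0, "dp": [0, 0.19, 0], "yaw": 0}
    - {"jaw": 0, "dp": [0, 0, 0], "yaw": 0}
    - {"jaw": 0, "dp": [0, 0, 0], "yaw": 0}
    - {"jaw": 0, "dp": [0, 0, 0], "yaw": 0}
    - {"jaw": 0, "dp": [0, 0, 0], "yaw": 0}
    - {"jaw": 0, "dp": [0, 0, 0], "yaw": 0}

```text
time: 32.17
position: [0.625, 0.186, 0.2311]
tool_rot: [-2.298, -2.142, 0.002]
wrist_force: [-0.8, -0.1, -0.2]
finger_gap: 0.006
grip_force: 0.0
```

```bash
python3 fobs.py
python3 - <<'E'
from m import *
T=np.load('T.npy',allow_pickle=True).item();S=cam('side')
cv2.imwrite('pics/s7.png',np.hstack([cv2.resize(T['image'][130:280,180:330],(400,400),interpolation=cv2.INTER_CUBIC),cv2.resize(S['image'][110:250,230:370],(400,400),interpolation=cv2.INTER_CUBIC)]))
np.save('S7.npy',S,allow_pickle=True)
for y in (107,115,120,130): print(y,proj(T,[.625,y/1e3,.185]).round(1),proj(S,[.625,y/1e3,.185]).round(1))
E
```

```text
t 32.17 pos [625.  186.  231.1] yawx 85.99 tilt z [-0.001 -0.001 -1.   ] F [-0.8 -0.1 -0.2] gap 0.5 grip 0.0
395 [169.8 147.5] [733.7 307.2] 74.7 68.5 -77.3
405 [264.  176.9] [645.   35.7] 73.2 57.6 -8.2
203 [178.3 183.3] [639.2 276.9] 72.5 44.6 0.4
175 [262.7 199.3] [582.4  40.8] 55.5 28.1 88.2
88 [258.2 227.5] [503.4  56.3] 27.5 24.8 88.3
148 [110.1 293.8] [324.8 456.5] 85.1 21.7 1.6
107 [232.2 170.3] [310.6 157.4]
115 [229.  170.4] [310.1 156.2]
120 [226.9 170.4] [309.8 155.5]
130 [222.8 170.6] [309.1 154. ]
```

View pics/s7.png

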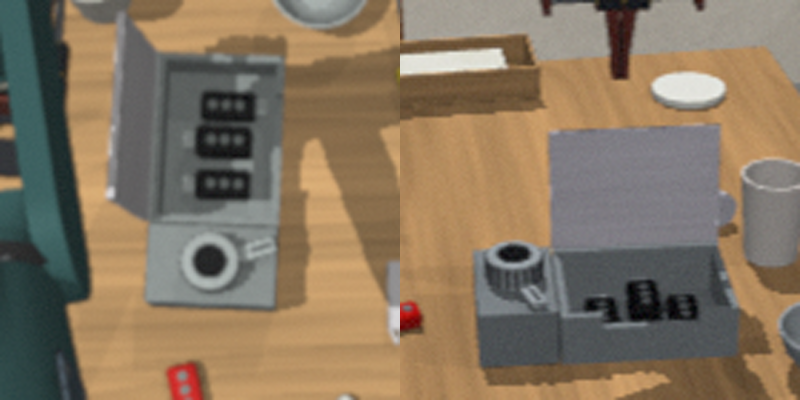

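All four black fobs lie in the box, three side by side with the fourth stacked on the middle one. The lid leans back, with its top edge at about (115,110) in the left half. I push it shut from behind with the closed fingers.

drive_tool:
  plan:
    - {"jaw": 0, "dp": [0, 0, -0.15], "yaw": 0}
    - {"jaw": 0, "dp": [0, 0, -0.195], "yaw": 0}
    - {"jaw": 0, "dp": [-0.004, -0.06, 0], "yaw": 0}
    - {"jaw": 0, "dp": [-0.007, -0.1, 0], "yaw": 0}
    - {"jaw": 0, "dp": [-0.006, -0.085, 0], "yaw": 0}
    - {"jaw": 0, "dp": [-0.003, -0.047, 0], "yaw": 0}
    - {"jaw": 0, "dp": [-0.003, -0.047, 0], "yaw": 0}
    - {"jaw": 0, "dp": [-0.003, -0.047, 0], "yaw": 0}
    - {"jaw": 0, "dp": [-0.003, -0.047, -0.002], "yaw": 0}
    - {"jaw": 0, "dp": [-0.003, -0.046, -0.012], "yaw": 0}
    - {"jaw": 0, "dp": [-0.003, -0.046, -0.015], "yaw": 0}
    - {"jaw": 0, "dp": [-0.003, -0.042, -0.021], "yaw": 0}
    - {"jaw": 0, "dp": [-0.003, -0.042, -0.023], "yaw": 0}
    - {"jaw": 0, "dp": [0, 0, 0], "yaw": 0}
    - {"jaw": 0, "dp": [0, 0, 0], "yaw": 0}
  grip_force: 10

```text
time: 33.52
position: [0.6165, 0.0652, 0.1473]
tool_rot: [-2.296, -2.143, 0.002]
wrist_force: [-0.2, 0.8, 0.2]
finger_gap: 0.003
grip_force: 0.0
```

Run:
```python
from m import *
st(); S=cam('side');W=cam('wrist')
cv2.imwrite('pics/s8.png',np.hstack([cv2.resize(S['image'][110:250,230:370],(400,400),interpolation=cv2.INTER_CUBIC),cv2.resize(W['image'],(400,400))]))
```

```text
t 33.52 pos [616.5  65.2 147.3] yawx 86.04 tilt z [-0.    -0.001 -1.   ] F [-0.2  0.8  0.2] gap 0.3 grip 0.0
```

View pics/s8.png

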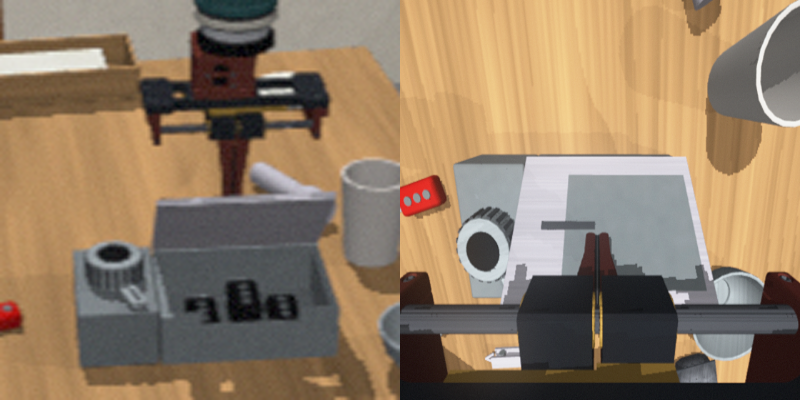

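The lid is about half shut, and the fingers bear on its top at (597,260) in the right half. I continue along the arc.

drive_tool:
  plan:
    - {"jaw": 0, "dp": [-0.002, -0.037, -0.03], "yaw": 0}
    - {"jaw": 0, "dp": [-0.002, -0.037, -0.03], "yaw": 0}
    - {"jaw": 0, "dp": [-0.002, -0.03, -0.037], "yaw": 0}
    - {"jaw": 0, "dp": [-0.002, -0.03, -0.037], "yaw": 0}
    - {"jaw": 0, "dp": [-0.001, -0.022, -0.042], "yaw": 0}
    - {"jaw": 0, "dp": [-0.001, -0.022, -0.042], "yaw": 0}
    - {"jaw": 0, "dp": [-0.001, -0.013, -0.045], "yaw": 0}
    - {"jaw": 0, "dp": [0, -0.013, -0.04], "yaw": 0}
    - {"jaw": 0, "dp": [0, -0.003, -0.025], "yaw": 0}
    - {"jaw": 0, "dp": [0, -0.003, -0.022], "yaw": 0}
    - {"jaw": 0, "dp": [0, 0, 0], "yaw": 0}
    - {"jaw": 0, "dp": [0, 0, 0], "yaw": 0}
    - {"jaw": 0, "dp": [0, 0, 0], "yaw": 0}

```text
time: 34.7
position: [0.6149, 0.0239, 0.078]
tool_rot: [2.296, 2.145, 0.0]
wrist_force: [0.2, -0.9, -0.9]
finger_gap: 0.006
grip_force: 0.0
```

drive_tool:
  plan:
    - {"jaw": 0, "dp": [0, 0, -0.01], "yaw": 0}
    - {"jaw": 0, "dp": [0, 0, -0.01], "yaw": 0}
    - {"jaw": 0, "dp": [0, 0, 0], "yaw": 0}
    - {"jaw": 0, "dp": [0, 0, 0], "yaw": 0}
    - {"jaw": 0, "dp": [0, 0, 0], "yaw": 0}

```text
time: 35.12
position: [0.6152, 0.0239, 0.077]
tool_rot: [2.295, 2.144, 0.002]
wrist_force: [-6.8, 1.2, 23.8]
finger_gap: 0.008
grip_force: 11.7
```

The lid is fully shut: a firm 24 N contact with the fingertips at 63 mm. I move over to the collar.

drive_tool:
  plan:
    - {"jaw": 0, "dp": [0, 0, 0.1], "yaw": 0}
    - {"jaw": 0, "dp": [0, 0, 0.2], "yaw": 0}
    - {"jaw": 40, "dp": [0, 0, 0.15], "yaw": 0}
    - {"jaw": 85, "dp": [-0.15, 0.035, 0], "yaw": 0}
    - {"jaw": 85, "dp": [-0.15, 0.035, 0], "yaw": 0}
    - {"jaw": 85, "dp": [-0.15, 0.035, 0], "yaw": 0}
    - {"jaw": 85, "dp": [-0.15, 0.035, 0], "yaw": 0}
    - {"jaw": 85, "dp": [0, 0, 0], "yaw": 0}
    - {"jaw": 85, "dp": [0, 0, 0], "yaw": 0}
    - {"jaw": 85, "dp": [0, 0, 0], "yaw": 0}
    - {"jaw": 85, "dp": [0, 0, 0], "yaw": 0}

```text
time: 36.03
position: [0.4965, 0.0516, 0.1644]
tool_rot: [2.295, 2.143, 0.002]
wrist_force: [-0.4, -0.2, 0.1]
finger_gap: 0.645
grip_force: 0.0
```

```bash
cat > col.py <<'E'
from m import *
import sys
s=st(); W=cam('wrist');S=cam('side'); k=sys.argv[1]; np.save(f'W{k}.npy',W,allow_pickle=True);np.save(f'S{k}.npy',S,allow_pickle=True)
cv2.imwrite(f'pics/w{k}.png',np.hstack([cv2.resize(W['image'],(448,336)),cv2.resize(S['image'][150:255,230:340],(352,336),interpolation=cv2.INTER_CUBIC)]))
g=W['image'].max(2)
for a,c,ct in comps(g<60,300,4000):
    e=cv2.fitEllipse(ct); r=(plane(W,*e[0],.092)*1e3).round(1)
    if np.linalg.norm(r[:2]-[495,52])<40: print('hole wrist',a,c.round(1),np.round(e[1],1),r)
g=S['image'].max(2)
for a,c,ct in comps(g<60,20,300):
    r=(plane(S,*c,.092)*1e3).round(1)
    if np.linalg.norm(r[:2]-[495,52])<40: print('hole side',a,c.round(1),r)
E
python3 col.py 9
```

```text
t 36.03 pos [496.5  51.6 164.4] yawx 86.08 tilt z [ 0.     0.002 -1.   ] F [-0.4 -0.2  0.1] gap 56.8 grip 0.0
hole wrist 1277 [273.9 228.3] [38.5 40.4] [496.   51.9  92. ]
hole side 42 [269.5 198.2] [496.9  53.6  92. ]
```

View pics/w9.png

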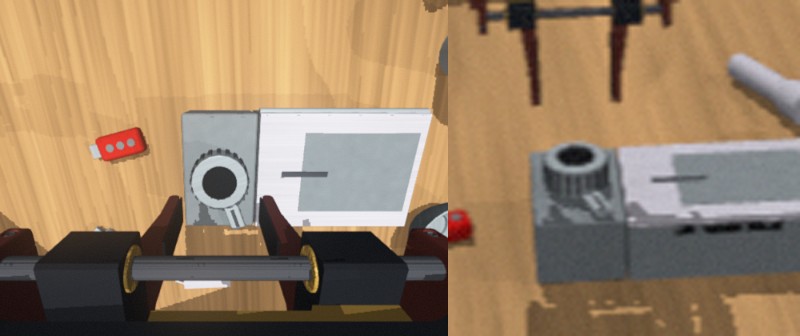

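```bash
cat > tong.py <<'E'
from m import *
import sys
W=np.load(f'W{sys.argv[1]}.npy',allow_pickle=True).item(); ax=np.array(eval(sys.argv[2])) if len(sys.argv)>2 else np.array([496.,52.])
g=W['image'].max(2).astype(float); th=np.arange(-180,180,1.); bx0=85.9
# light pixels on rings about the axis at tongue-top height: polar profile
for rad in (38,44,50,56,62):
    v=[]
    for t in th:
        p=[ax[0]/1e3+rad/1e3*np.cos(np.radians(t)),ax[1]/1e3+rad/1e3*np.sin(np.radians(t)),.073]; u=proj(W,p)
        v.append(cv2.getRectSubPix(g.astype(np.float32),(1,1),tuple(map(float,u)))[0,0] if 0<u[0]<559 and 0<u[1]<419 else 0)
    v=np.array(v); lo,hi=map(float,sys.argv[3:5]) if len(sys.argv)>4 else (-120,-20)
    k=(th>=lo)&(th<=hi); print(rad,' '.join(f'{int(t)}:{int(x)}' for t,x in zip(th[k][::3],v[k][::3])))
E
python3 tong.py 9
```

```text
38 -120:111 -117:110 -114:140 -111:152 -108:143 -105:139 -102:135 -99:147 -96:138 -93:132 -90:112 -87:112 -84:196 -81:183 -78:167 -75:153 -72:172 -69:205 -66:196 -63:114 -60:126 -57:147 -54:163 -51:164 -48:140 -45:171 -42:171 -39:171 -36:172 -33:171 -30:171 -27:173 -24:166 -21:153
44 -120:110 -117:107 -114:109 -111:123 -108:165 -105:169 -102:168 -99:168 -96:166 -93:156 -90:156 -87:159 -84:172 -81:211 -78:199 -75:104 -72:168 -69:212 -66:197 -63:133 -60:168 -57:168 -54:169 -51:169 -48:171 -45:174 -42:172 -39:156 -36:122 -33:93 -30:114 -27:214 -24:236 -21:238
50 -120:109 -117:109 -114:110 -111:107 -108:110 -105:128 -102:162 -99:168 -96:166 -93:164 -90:156 -87:158 -84:147 -81:207 -78:204 -75:104 -72:177 -69:210 -66:160 -63:167 -60:170 -57:167 -54:167 -51:168 -48:159 -45:97 -42:107 -39:232 -36:241 -33:139 -30:231 -27:235 -24:238 -21:237
56 -120:168 -117:114 -114:108 -111:108 -108:112 -105:111 -102:108 -99:108 -96:156 -93:163 -90:161 -87:156 -84:157 -81:204 -78:208 -75:102 -72:191 -69:208 -66:141 -63:169 -60:169 -57:167 -54:153 -51:89 -48:134 -45:164 -42:74 -39:45 -36:49 -33:77 -30:80 -27:108 -24:239 -21:238
62 -120:107 -117:109 -114:137 -111:154 -108:157 -105:150 -102:151 -99:155 -96:148 -93:151 -90:156 -87:170 -84:153 -81:158 -78:203 -75:111 -72:196 -69:206 -66:154 -63:165 -60:168 -57:105 -54:107 -51:165 -48:51 -45:41 -42:44 -39:59 -36:77 -33:78 -30:79 -27:85 -24:234 -21:240
```

The wrist view shows the collar at (219,182), with its tongue pointing down-right at (236,215). By rays the tongue lies at −75° world, and the locked direction is −4.1°, so it needs about +71°.

drive_tool:
  plan:
    - {"jaw": 85, "dp": [0, 0, 0], "yaw": 0}
    - {"jaw": 85, "dp": [0, 0, 0], "yaw": 0}
    - {"jaw": 85, "dp": [0, 0, 0], "yaw": 0}
    - {"jaw": 85, "dp": [0, 0, -0.1], "yaw": 0}
    - {"jaw": 85, "dp": [0, 0, -0.12], "yaw": 0}
    - {"jaw": 85, "dp": [0, 0, -0.09], "yaw": 0}
    - {"jaw": 85, "dp": [0, 0, -0.057], "yaw": 0}
    - {"jaw": 85, "dp": [0, 0, 0], "yaw": 0}
    - {"jaw": 85, "dp": [0, 0, 0], "yaw": 0}
    - {"jaw": 45, "dp": [0, 0, 0], "yaw": 0}
    - {"jaw": 45, "dp": [0, 0, 0], "yaw": 0}
    - {"jaw": 45, "dp": [0, 0, 0], "yaw": 0}
    - {"jaw": 45, "dp": [0, 0, 0], "yaw": 0}
    - {"jaw": 45, "dp": [0, 0, 0], "yaw": 0}
    - {"jaw": 45, "dp": [0, 0, 0], "yaw": 0}
    - {"jaw": 45, "dp": [0, 0, 0], "yaw": 0}
  grip_force: 30

```text
time: 37.47
position: [0.4953, 0.0517, 0.0911]
tool_rot: [2.295, 2.144, 0.001]
wrist_force: [-0.1, 0.0, 4.9]
finger_gap: 0.63
grip_force: 30.0
```

drive_tool:
  plan:
    - {"jaw": 45, "dp": [0, 0, 0], "yaw": 0.034}
    - {"jaw": 45, "dp": [0, 0, 0], "yaw": 0.036}
    - {"jaw": 45, "dp": [0, 0, 0], "yaw": 0.036}
    - {"jaw": 45, "dp": [0, 0, 0], "yaw": 0.036}
    - {"jaw": 45, "dp": [0, 0, 0], "yaw": 0.036}
    - {"jaw": 45, "dp": [0, 0, 0], "yaw": 0.036}
    - {"jaw": 45, "dp": [0, 0, 0], "yaw": 0.036}
    - {"jaw": 45, "dp": [0, 0, 0], "yaw": 0.036}
    - {"jaw": 45, "dp": [0, 0, 0], "yaw": 0.036}
    - {"jaw": 45, "dp": [0, 0, 0], "yaw": 0.036}
    - {"jaw": 45, "dp": [0, 0, 0], "yaw": 0.036}
    - {"jaw": 45, "dp": [0, 0, 0], "yaw": 0}
    - {"jaw": 45, "dp": [0, 0, 0], "yaw": 0}
    - {"jaw": 45, "dp": [0, 0, 0], "yaw": 0}

```text
time: 38.63
position: [0.495, 0.0516, 0.0912]
tool_rot: [0.626, 3.078, -0.0]
wrist_force: [-0.2, -0.5, 6.7]
finger_gap: 0.632
grip_force: 30.0
```

drive_tool:
  plan:
    - {"jaw": 60, "dp": [0, 0, 0], "yaw": 0}
    - {"jaw": 70, "dp": [0, 0, 0], "yaw": 0}
    - {"jaw": 85, "dp": [0, 0, 0], "yaw": 0}
    - {"jaw": 85, "dp": [0, 0, 0], "yaw": 0}
    - {"jaw": 85, "dp": [0, 0, 0], "yaw": 0}
    - {"jaw": 85, "dp": [0, 0, 0.1], "yaw": 0}
    - {"jaw": 85, "dp": [0, 0, 0.15], "yaw": 0}
    - {"jaw": 85, "dp": [0, 0, 0.12], "yaw": 0}
    - {"jaw": 85, "dp": [0, 0, 0], "yaw": 0}
    - {"jaw": 85, "dp": [0, 0, 0], "yaw": 0}
    - {"jaw": 85, "dp": [0, 0, 0], "yaw": 0}

```text
time: 39.55
position: [0.4942, 0.0518, 0.1641]
tool_rot: [-0.626, -3.078, 0.0]
wrist_force: [-0.4, -0.4, 0.0]
finger_gap: 0.97
grip_force: 0.0
```

```bash
python3 col.py 10; python3 tong.py 10 "[496.,52.]" -30 20
python3 - <<'E'
from m import *
W=np.load('W10.npy',allow_pickle=True).item();g=W['image'].max(2)
# dark mark on the lid
for a,c,ct in comps((g<150),60,3000):
    r=rectw(W,ct,.064)
    if 30<r[1]<70 and r[2]<20: print('mark',a,c.round(1),*r)
E
```

```text
t 39.55 pos [494.2  51.8 164.1] yawx 157.01 tilt z [ 0.001 -0.    -1.   ] F [-0.4 -0.4  0. ] gap 85.4 grip 0.0
hole wrist 1308 [275.9 229.5] [39.1 40.8] [495.5  51.6  92. ]
hole side 48 [269.9 198.2] [498.1  52.9  92. ]
38 -30:106 -27:108 -24:105 -21:117 -18:143 -15:133 -12:142 -9:157 -6:186 -3:199 0:207 3:206 6:199 9:193 12:183 15:149 18:121
44 -30:165 -27:163 -24:164 -21:167 -18:166 -15:154 -12:148 -9:211 -6:130 -3:110 0:213 3:212 6:172 9:229 12:233 15:236 18:238
50 -30:163 -27:166 -24:163 -21:165 -18:209 -15:166 -12:173 -9:209 -6:143 -3:113 0:213 3:210 6:212 9:232 12:236 15:238 18:235
56 -30:160 -27:164 -24:167 -21:165 -18:205 -15:226 -12:158 -9:209 -6:149 -3:112 0:210 3:195 6:235 9:235 12:239 15:236 18:236
62 -30:164 -27:161 -24:167 -21:166 -18:236 -15:237 -12:228 -9:208 -6:178 -3:140 0:211 3:190 6:234 9:237 12:238 15:235 18:234
mark 216 [ 3.8 35.3] [288.9 -79.5] 30.1 6.8 -55.5
mark 264 [110.1 107.9] [362.3 -34. ] 48.8 7.3 -53.2
```

View pics/w10.png

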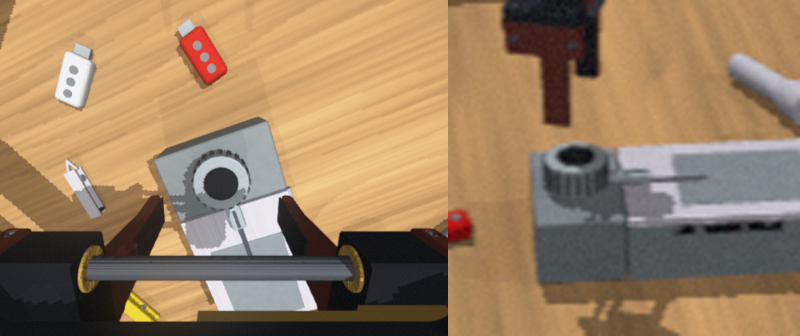

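The tongue now lies over the lid, in line with the dark mark (left half: tongue at (237,218), mark at (246,240)). I do one fine check of the angle against the mark.

Run:
```python
from m import *
W=np.load('W10.npy',allow_pickle=True).item();g=W['image'].max(2).astype(np.float32)
ax=np.array([.4952,.0517])
def prof(rad,z,th):
    return np.array([cv2.getRectSubPix(g,(1,1),tuple(map(float,proj(W,[*(ax+rad*np.array([np.cos(t),np.sin(t)])),z]))))[0,0] for t in np.radians(th)])
th=np.arange(-10,3,.25)
for rad,z in [(.044,.073),(.05,.073),(.056,.073),(.076,.064),(.082,.064),(.088,.064),(.094,.064),(.1,.064)]:
    v=prof(rad,z,th); 
    lo=v.min();w=np.clip((np.median(v) if rad<.07 else v.max())*.0+ (lo+45)-v,0,None); c=(w*th).sum()/w.sum(); t=np.radians(c)
    print(rad,'dark centre',c.round(2),'min',lo,'xy',((ax+rad*np.array([np.cos(t),np.sin(t)]))*1e3).round(1))
```

```text
0.044 dark centre -3.65 min 103.20899 xy [539.1  48.9]
0.05 dark centre -3.77 min 106.28072 xy [545.1  48.4]
0.056 dark centre -3.58 min 104.204544 xy [551.1  48.2]
0.076 dark centre -4.12 min 106.62304 xy [571.   46.2]
0.082 dark centre -4.06 min 106.78454 xy [577.   45.9]
0.088 dark centre -3.95 min 105.26412 xy [583.   45.6]
0.094 dark centre -4.05 min 103.77865 xy [589.   45.1]
0.1 dark centre -3.98 min 104.888245 xy [595.   44.8]
```

drive_tool:
  plan:
    - {"jaw": 85, "dp": [0, 0, 0.15], "yaw": 0}
    - {"jaw": 85, "dp": [0, 0, 0.2], "yaw": 0}
    - {"jaw": 85, "dp": [0, -0.18, 0], "yaw": 0}
    - {"jaw": 85, "dp": [0, -0.18, 0], "yaw": 0}
    - {"jaw": 85, "dp": [0, -0.18, 0], "yaw": 0}
    - {"jaw": 85, "dp": [0, -0.18, 0], "yaw": 0}
    - {"jaw": 85, "dp": [0, -0.18, 0], "yaw": 0}
    - {"jaw": 85, "dp": [0, -0.18, 0], "yaw": 0}
    - {"jaw": 85, "dp": [0, 0, 0], "yaw": 0}
    - {"jaw": 85, "dp": [0, 0, 0], "yaw": 0}
    - {"jaw": 85, "dp": [0, 0, 0], "yaw": 0}
    - {"jaw": 85, "dp": [0, 0, 0], "yaw": 0}

```text
time: 40.65
position: [0.4942, -0.1628, 0.2338]
tool_rot: [-0.624, -3.077, -0.001]
wrist_force: [-0.3, 0.8, -0.8]
finger_gap: 0.968
grip_force: 0.0
```

Run:
```python
from m import *
st();T=cam('top');S=cam('side')
cv2.imwrite('pics/end.png',np.hstack([cv2.resize(T['image'],(400,300),interpolation=cv2.INTER_AREA),cv2.resize(S['image'][120:330,150:430],(400,300),interpolation=cv2.INTER_CUBIC)]))
```

```text
t 40.65 pos [ 494.2 -162.8  233.8] yawx 157.06 tilt z [ 0.002  0.    -1.   ] F [-0.3  0.8 -0.8] gap 85.2 grip 0.0
```

View pics/end.png

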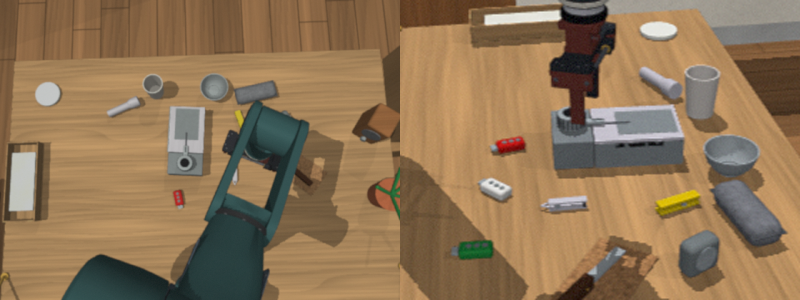

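The final pictures show the lid shut, the tongue on the mark, no black fob left on the shelf, the opener on its mat and the other things in place. I hand the job in.

```bash
python3 -c "
from rig import robot
print(robot.sign_off())"
```

```text
the job is handed in; nothing more can be done
None
```

The job is handed in at about 41 s on the robot's clock: all four black fobs are in the box, the lid is shut with the tongue within about 0.4° of the locked mark, and the opener is back on its mat; no verdict came back.

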